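Sort sealed filter canisters by weight and press them home in their docks

ROBOT

A 6-joint arm with a two-finger parallel gripper is mounted at the origin on the work surface. World frame = base frame: x ahead of the robot, y to its left, z up, the work surface at z = 0. Lengths are in mm, angles in rad, forces in N, time in s.
With the tool pointing down it reaches from about 275 to 750 mm from the base axis. Payload 10.2 kg.
Tool frame: the origin (TCP) lies midway between the tips of the shut fingers; the grasp point (between the pads) lies 19 mm behind it; x points along the fingers, y is the direction in which the jaws open and shut, and the axes are right-handed (so a half turn about x gives the same grasp; the last joint's range is limited). The gripper opens to 85 mm and grips with 20 to 120 N. Pads are 22 mm wide; open, the fingers measure 114 mm over their backs; the gripper's body (76 mm by 85 mm) begins 54 mm behind the grasp point. The pads swing forward as they close: fully open they stand 13 mm farther back than shut.
Start: joints at [1.117, 0.313, 1.498, -0, 1.331, -0.223], TCP at [120.11, 511.082, 194.394] pointing down, gripper open.
Joint ranges: [-2.94, 2.94], [-0.97, 2.17], [0.19, 2.56], [-1.23, 4.37], [0.02, 3.11], [-2.88, 2.88]. Speed limits (rad/s): [2.39, 2.39, 3.01, 3.14, 3.14, 3.14].

INTERFACE

Orientations are given as a unit quaternion [w, x, y, z].
In Python, from rig import sense, capture, get_calibration, finish_job gives the robot as it stands.
- The arm moves only by the tool jog_arm, never from a script. Its argument "increments" is a list of rows, each an object of numbers: "rx", "ry", "rz": the turn, a rotation vector about the tool's x, y, z in rad; "x", "y", "z": the shift along the tool's x, y, z in mm; "hand": the finger opening in mm, from 0 to 85.4. A call has 1 to 5 rows; each row shifts and turns the commanded pose from where the row before left it, along the tool's axes as they then stand; what a row does not reach is not made up. A row lasts 1/8 s, in which the tool goes at most 62.5 mm and 10.7 degrees, less where a joint would pass 70% of its speed; a pose out of reach is approached as far as the arm can. A call with a gripper value outside its range is refused whole. The fingers move at their own pace and stop on an object; "force" is the grip in N (left out, the last holds). Time passes only in rows, so rows that do not move let the fingers close. It gives the time, the measured TCP pose, the force and the opening at its end, in the units of the state.
- sense(): the state, without advancing time (a new reading comes with each control period).
- capture(name): name is "side" or "top"; returns the picture (400x640x3 uint8, red, green, blue); there is no depth.
- get_calibration(name): a dict with "camera_matrix" (3x3 intrinsics, pixels), "R" (3x3) and "t" (3): a world point X has camera coordinates R X + t. Camera axes: x right, y down, z forward; pixel columns grow to the right and rows downward; lengths in mm; the calibration is good to about 2 mm. A picture is of the moment at which its call begins. get_calibration takes no time and is no camera call.
- finish_job(): hands the job in, once; it reports no verdict.
The state is a dict: "time_s": time; "joints": joint angles; "dq": joint speeds; "tau": joint torques, N m; "eef_pos": TCP position; "ee_rot": TCP orientation; "force": force on the tool from outside, world axes, zero at the start; "wrist_torque": the same for the moment, N m; "grip_width": opening from 0.0 (shut) to 1.0 (fully open).
Only numpy, scipy, OpenCV 4.12 (cv2) and the standard library are available. Lean on these libraries where they do the work, as an engineer would, in place of code of your own. Each camera call takes 0.05 s, during which the arm holds its last target.

TASK

The two sealed filter canisters look alike, so lift each a little to judge by its weight whether it is hollow (about 0.2 kg), packed (about 0.5 kg) or solid (about 0.9 kg), and put it upright into the dock of its class: blue for hollow, green for packed, orange for solid. Press each one down gently, never with more than 30 N, until you feel its dock's stiff plunger reach the stop, then let go. Leave the plunger of the third dock up, keep the canisters upright, and do not disturb the other things on the bench.

Things in the scene. Friction and masses are not known exactly. Their poses are not given: they have to be found in the camera images.
- canister_a: Sealed white filter canister, upright, looks just like the other. Round body diameter 56, 70 tall; on top a narrower grey grip boss, diameter 36, 42 tall (total 112 mm). Origin: centre of the underside, z up the axis. Mass unseen, changes from run to run: hollow 0.2, packed 0.5 or solid 0.9 kg (within 5 %); the two are of different classes.
- canister_b: Sealed white filter canister, upright, looks just like the other. Round body diameter 56, 70 tall; on top a narrower grey grip boss, diameter 36, 42 tall (total 112 mm). Origin: centre of the underside, z up the axis. Mass unseen, changes from run to run: hollow 0.2, packed 0.5 or solid 0.9 kg (within 5 %); the two are of different classes.
- dock_hollow: Blue block 84 x 84 x 55 mm fixed to the bench: dock for the hollow canister (about 0.2 kg, 1.8 to 2.2 N). Origin: centre of the underside, z up. Through its centre a round well, diameter 60, mouth chamfered 3 mm, with a black plunger disc (diameter 48) inside, its top 24 to 36 mm above the bench when up; that height is not measured and differs. Over 30 N from a canister damages it.
- plunger_hollow (a joint): How far the plunger of the blue dock is pressed down, m: 0 up, 0.012 on its hard stop, down beyond 0.0105. It resists with a steady 12.5 N (the canister's weight counts towards it but is never enough) and stays where left. On the stop its top is 12 to 24 mm above the bench, unknown where: the force then rises sharply above 12.5 N.
- dock_packed: Green block 84 x 84 x 55 mm fixed to the bench: dock for the packed canister (about 0.5 kg, 4.5 to 5.2 N). Origin: centre of the underside, z up. Through its centre a round well, diameter 60, mouth chamfered 3 mm, with a black plunger disc (diameter 48) inside, its top 24 to 36 mm above the bench when up; that height is not measured and differs. Over 30 N from a canister damages it.
- plunger_packed (a joint): How far the plunger of the green dock is pressed down, m: 0 up, 0.012 on its hard stop, down beyond 0.0105. It resists with a steady 12.5 N (the canister's weight counts towards it but is never enough) and stays where left. On the stop its top is 12 to 24 mm above the bench, unknown where: the force then rises sharply above 12.5 N.
- dock_solid: Orange block 84 x 84 x 55 mm fixed to the bench: dock for the solid-core canister (about 0.9 kg, 8.4 to 9.3 N). Origin: centre of the underside, z up. Through its centre a round well, diameter 60, mouth chamfered 3 mm, with a black plunger disc (diameter 48) inside, its top 24 to 36 mm above the bench when up; that height is not measured and differs. Over 30 N from a canister damages it.
- plunger_solid (a joint): How far the plunger of the orange dock is pressed down, m: 0 up, 0.012 on its hard stop, down beyond 0.0105. It resists with a steady 12.5 N (the canister's weight counts towards it but is never enough) and stays where left. On the stop its top is 12 to 24 mm above the bench, unknown where: the force then rises sharply above 12.5 N.
- vial: Bystander: small glass vial with blue cap, diameter 26, height 45 mm, origin at the centre of its underside. Leave it alone.
- beaker: Bystander: small clear glass beaker, diameter 60, height 65 mm, origin at the centre of its underside. Leave it alone.
- dish: Bystander: flat clear round culture dish, diameter 80, height 14 mm, origin at the centre of its underside. Leave it alone.
- tip_box: Bystander: open grey box, 90 x 70 x 45 mm, origin at the centre of its underside. Leave it alone.
- counter_clicker: Bystander: grey hand counter with a red button, 70 x 45 x 26 mm, origin at the centre of its underside. Leave it alone.
- slide_case: Bystander: yellow slide case, 85 x 50 x 22 mm, origin at the centre of its underside. Leave it alone.
There are look-alikes about, which are no part of the job. Of the things that look like the dock_solid, the larger one is meant.

How it is judged (in metres and radians):
On the way, in this order (a step that is already met when the one before it is completed fails the run):
1. a canister is lifted at least 20 mm clear of the bench (height (world z) of any of canister_a, canister_b above 0.02 m), for 0.2 s.
2. a first canister is in a dock with that dock's plunger pressed fully down (((horizontal distance between canister_a and dock_hollow below 0.005 m and value of joint plunger_hollow above 0.0105 m) or (horizontal distance between canister_a and dock_packed below 0.005 m and value of joint plunger_packed above 0.0105 m) or (horizontal distance between canister_a and dock_solid below 0.005 m and value of joint plunger_solid above 0.0105 m) or (horizontal distance between canister_b and dock_hollow below 0.005 m and value of joint plunger_hollow above 0.0105 m) or (horizontal distance between canister_b and dock_packed below 0.005 m and value of joint plunger_packed above 0.0105 m) or (horizontal distance between canister_b and dock_solid below 0.005 m and value of joint plunger_solid above 0.0105 m))), for 0.2 s.
At the end, for the whole second after the job is handed in: Each canister stands upright, released and at rest in the dock of its own weight class (blue hollow, green packed, orange solid), within 5 mm of its axis, tilted under 0.08 rad, that plunger down beyond 10.5 mm of 12; the plunger of the third dock is still up (under 4 mm) (((horizontal distance between canister_a and dock_hollow below 0.005 m and value of joint plunger_hollow above 0.0105 m and angle between canister_a's own z axis and vertical below 0.08 rad and linear speed of canister_a below 0.02 m/s and contact force between canister_a and dock_hollow between 0.8 and 4.2 N) or (horizontal distance between canister_a and dock_packed below 0.005 m and value of joint plunger_packed above 0.0105 m and angle between canister_a's own z axis and vertical below 0.08 rad and linear speed of canister_a below 0.02 m/s and contact force between canister_a and dock_packed between 4.4 and 7.8 N) or (horizontal distance between canister_a and dock_solid below 0.005 m and value of joint plunger_solid above 0.0105 m and angle between canister_a's own z axis and vertical below 0.08 rad and linear speed of canister_a below 0.02 m/s and contact force between canister_a and dock_solid above 8 N)) and ((horizontal distance between canister_b and dock_hollow below 0.005 m and value of joint plunger_hollow above 0.0105 m and angle between canister_b's own z axis and vertical below 0.08 rad and linear speed of canister_b below 0.02 m/s and contact force between canister_b and dock_hollow between 0.8 and 4.2 N) or (horizontal distance between canister_b and dock_packed below 0.005 m and value of joint plunger_packed above 0.0105 m and angle between canister_b's own z axis and vertical below 0.08 rad and linear speed of canister_b below 0.02 m/s and contact force between canister_b and dock_packed between 4.4 and 7.8 N) or (horizontal distance between canister_b and dock_solid below 0.005 m and value of joint plunger_solid above 0.0105 m and angle between canister_b's own z axis and vertical below 0.08 rad and linear speed of canister_b below 0.02 m/s and contact force between canister_b and dock_solid above 8 N)) and value of joint any of plunger_hollow, plunger_packed, plunger_solid below 0.004 m); the robot touches nothing.
It fails at once if a canister pushes on a dock or its plunger with more than 30 N (contact force between any of canister_a, canister_b and dock_hollow above 30 N or contact force between any of canister_a, canister_b and dock_packed above 30 N or contact force between any of canister_a, canister_b and dock_solid above 30 N).
It fails at once if a canister is tipped by more than 35 degrees (angle between any of canister_a, canister_b's own z axis and vertical above 0.61 rad).
It fails at once if a bystander is moved by more than 25 mm (distance of any of vial, beaker, dish, tip_box, counter_clicker, slide_case from where it was at the start of the episode above 0.025 m).
It also fails if it takes over 72 s, if anything falls off the work surface, if the arm or the gripper's body presses on something with over 40 N, if the wrist force passes 120 N, or if a joint passes its speed limit or range.

## Working session

There is one attempt and no reset: what is moved stays moved. The work goes in short steps, Python scripts to look and compute and a tool call to move; the robot and the scene stay as the last step left them, time stands still between calls to the robot, and variables do not carry over. Pictures are saved under pics/ and viewed, and the job is handed in when it is done.

Besides the shell and the picture viewer there is one more tool, called after "Emit:" by a JSON object that holds its "name" and its "arguments", one argument or row to a line. jog_arm: Moves the arm, as the interface text tells. Its arguments: {"type":"object","properties":{"increments":{"type":"array","items":{"type":"object","properties":{"rx":{"type":"number"},"ry":{"type":"number"},"rz":{"type":"number"},"x":{"type":"number"},"y":{"type":"number"},"z":{"type":"number"},"hand":{"type":"number"}}}},"force":{"type":"number"}},"required":["increments"]}

```bash
mkdir -p pics && ls
python3 - <<'E'
from rig import sense,capture,get_calibration
import cv2
s=sense();print(s)
for n in("side","top"):
    im=capture(n);cv2.imwrite(f"pics/{n}0.png",im[:,:,::-1]);c=get_calibration(n);print(n,c)
E
```

```text
pics
{'time_s': 0.0, 'joints': array([ 1.11661083e+00,  3.13458641e-01,  1.49845378e+00, -2.15881044e-05,
        1.33099123e+00, -2.23405895e-01]), 'dq': array([-0.00074703,  0.00168069, -0.00071855, -0.00054691, -0.0005929 ,
       -0.00054506]), 'tau': array([ 1.23557766e-03, -4.12262893e+01, -2.59748483e+01, -1.58913313e-04,
        4.10965935e-03,  1.10784998e-05]), 'eef_pos': array([119.96844713, 510.79135049, 193.82439844]), 'ee_rot': array([ 0.70225751,  0.08097051,  0.70255162, -0.08184977]), 'force': array([ 0.35788553, -0.32215003, -0.0065054 ]), 'wrist_torque': array([0.0442757 , 0.0344513 , 0.05823805]), 'grip_width': 1.0015424960432326}
side {'camera_matrix': array([[387.20954311,   0.        , 317.11388667],
       [  0.        , 387.20954311, 198.01422002],
       [  0.        ,   0.        ,   1.        ]]), 'R': array([[ 0.73421597, -0.67889107, -0.00581568],
       [-0.41717528, -0.44438092, -0.79277385],
       [ 0.53562271,  0.58449338, -0.60948814]]), 't': array([-453.0001101 ,  286.47676131,  727.61396797])}
top {'camera_matrix': array([[406.06353435,   0.        , 317.49375798],
       [  0.        , 406.06353435, 202.12544421],
       [  0.        ,   0.        ,   1.        ]]), 'R': array([[-0.0017428 , -0.99967662,  0.02536974],
       [-0.98864737, -0.0020892 , -0.15023983],
       [ 0.15024425, -0.02534357, -0.98832402]]), 't': array([ -14.68349637,  602.48585357, 1037.64261924])}
```

View pics/side0.png

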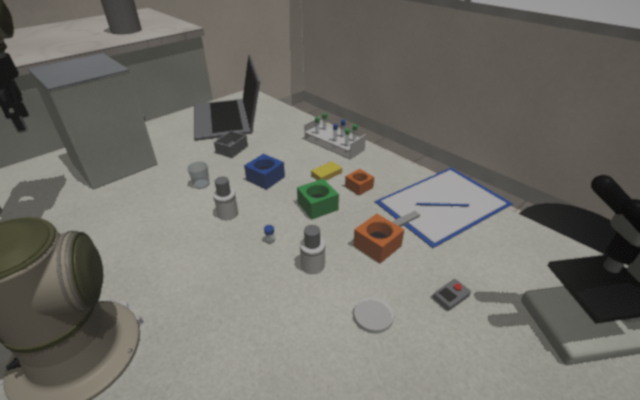

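View pics/top0.png

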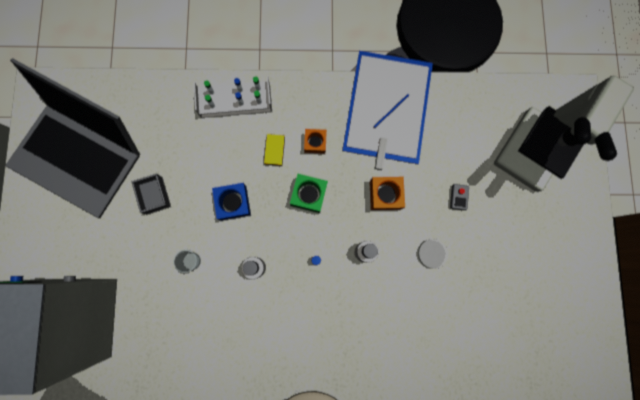

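The top view shows the two canisters at about (252,268) and (367,251). The docks are blue (231,201), green (309,193), large orange (387,193) and a small orange look-alike (315,140). The larger orange at (387,193) is the dock that is meant. I'll enlarge both views and measure.

```bash
cat > h.py <<'E'
import numpy as np,cv2
from rig import get_calibration
C={n:get_calibration(n) for n in("side","top")}
def proj(n,X):
    c=C[n];p=c["camera_matrix"]@(c["R"]@np.asarray(X,float)+c["t"]);return p[:2]/p[2]
def ray(n,uv,z):
    c=C[n];d=c["R"].T@np.linalg.solve(c["camera_matrix"],[uv[0],uv[1],1.]);o=-c["R"].T@c["t"]
    return o+d*(z-o[2])/d[2]
E
python3 - <<'E'
from h import *
t=cv2.imread("pics/top0.png");s=cv2.imread("pics/side0.png")
cv2.imwrite("pics/top_c.png",cv2.resize(t[110:290,180:440],None,fx=3,fy=3,interpolation=cv2.INTER_CUBIC))
cv2.imwrite("pics/side_c.png",cv2.resize(s[140:290,180:420],None,fx=3.3,fy=3.3,interpolation=cv2.INTER_CUBIC))
print(proj("top",[120,511,194]),proj("side",[120,511,194]))
hsv=cv2.cvtColor(t,cv2.COLOR_BGR2HSV)
for n,lo,hi in(("blue",(100,120,60),(130,255,255)),("green",(40,100,50),(85,255,255)),("orange",(5,150,100),(18,255,255))):
    m=cv2.inRange(hsv,lo,hi);k,l,st,ce=cv2.connectedComponentsWithStats(m)
    for i in range(1,k):
        if st[i,4]>150:
            cs,_=cv2.findContours((l==i).astype(np.uint8),cv2.RETR_CCOMP,cv2.CHAIN_APPROX_NONE)
            ext=max(cs,key=cv2.contourArea);r=cv2.minAreaRect(ext)
            print(n,st[i],ce[i].round(1),r)
            for c in cs:
                if c is not ext and len(c)>20:
                    e=cv2.fitEllipse(c);print("  hole",e,"rim55",ray("top",e[0],55).round(1))
E
```

```text
[ 68.98196256 418.58510316] [ 33.20080547 140.48536084]
blue [ 343   51   90  113 1144] [388.1 106.8] ((388.2686767578125, 106.58033752441406), (76.61735534667969, 102.68878936767578), 9.293309211730957)
blue [213 183  36  37 660] [230.2 201.1] ((230.2701416015625, 200.86412048339844), (31.80271339416504, 33.71435546875), 79.99201965332031)
  hole ((230.0397186279297, 200.32406616210938), (22.429689407348633, 23.471593856811523), 64.60157012939453) rim55 [605.4 215.9  55. ]
green [290 174  37  38 638] [307.8 192.7] ((308.058837890625, 192.26470947265625), (31.287094116210938, 31.529630661010742), 14.03624439239502)
  hole ((308.6224365234375, 191.78280639648438), (21.626209259033203, 22.95168113708496), 85.7006607055664) rim55 [628.8   9.2  55. ]
orange [304 129  22  22 260] [314.4 139.6] ((314.6585998535156, 139.30343627929688), (21.198650360107422, 20.611431121826172), 3.3664605617523193)
  hole ((314.97613525390625, 139.1374969482422), (15.832884788513184, 16.089832305908203), 90.37432098388672) rim55 [773.6  -7.8  55. ]
orange [373 177  32  31 559] [387.9 192.5] ((388.5, 192.0), (30.0, 31.0), 90.0)
  hole ((388.4178771972656, 191.68902587890625), (22.773784637451172, 23.367238998413086), 107.55306243896484) rim55 [ 629.6 -203.6   55. ]
```

View pics/top_c.png

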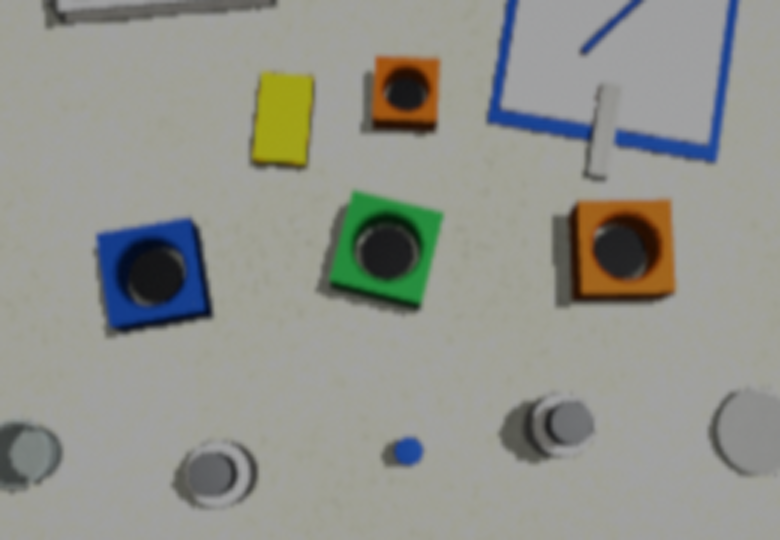

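View pics/side_c.png

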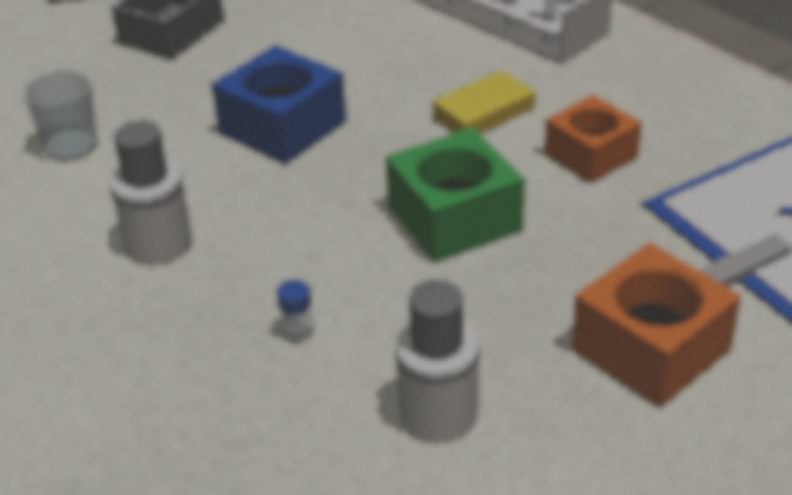

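```bash
cat > fitd.py <<'E'
from h import *
from scipy.optimize import minimize
def poly(n,x,y,a,w=42,h=55):
    R=np.array([[np.cos(a),-np.sin(a)],[np.sin(a),np.cos(a)]])
    P=[np.r_[R@[sx*w,sy*w]+[x,y],z] for sx in(-1,1) for sy in(-1,1) for z in(0,h)]
    return cv2.convexHull(np.array([proj(n,p) for p in P],np.float32)).reshape(-1,2)
S=8
def render(pl,box):
    x0,y0,x1,y1=box
    m=np.zeros(((y1-y0)*S,(x1-x0)*S),np.uint8)
    cv2.fillPoly(m,[np.round(((pl-[x0,y0]+.5)*S-.5)*16).astype(np.int32)],255,shift=4)
    return cv2.resize(m,(x1-x0,y1-y0),interpolation=cv2.INTER_AREA)/255.
rng={"blue":((95,110,25),(130,255,255)),"green":((40,90,25),(85,255,255)),"orange":((2,120,40),(20,255,255))}
init={"blue":(605,216,.15),"green":(629,9,-.25),"orange":(630,-204,0)}
def mask(im,c,n):
    hsv=cv2.cvtColor(im,cv2.COLOR_BGR2HSV);m=cv2.inRange(hsv,*rng[c])
    p=proj(n,[init[c][0],init[c][1],30]);k,l,st,ce=cv2.connectedComponentsWithStats(m)
    i=min([j for j in range(1,k) if st[j,4]>200],key=lambda j:np.hypot(*(ce[j]-p)))
    pts=np.argwhere(l==i)[:,::-1].astype(np.int32);hull=cv2.convexHull(pts)
    box=st[i,0]-6,st[i,1]-6,st[i,0]+st[i,2]+6,st[i,1]+st[i,3]+6
    f=np.zeros(m.shape,np.uint8);cv2.fillPoly(f,[hull],255)
    return cv2.GaussianBlur(f[box[1]:box[3],box[0]:box[2]]/255.,(0,0),1),box
if __name__=="__main__":
    im={n:cv2.imread(f"pics/{n}0.png") for n in C}
    for c in rng:
        M={n:mask(im[n],c,n) for n in C}
        for use in(("top",),("side",),("top","side")):
            def cost(p):
                return sum(((cv2.GaussianBlur(render(poly(n,*p[:2],p[2]/100),M[n][1]),(0,0),1)-M[n][0])**2).sum() for n in use)
            x0=np.r_[init[c][:2],init[c][2]*100]
            r=minimize(cost,x0,method="Nelder-Mead",options=dict(initial_simplex=[x0,x0+[6,0,0],x0+[0,6,0],x0+[0,0,8]],maxiter=200))
            print(c,use,r.x.round(1),round(r.fun,1))
E
python3 fitd.py
python3 - <<'E'
import cv2
t=cv2.imread("pics/top0.png");s=cv2.imread("pics/side0.png")
a=[cv2.resize(i,(380,290),interpolation=cv2.INTER_NEAREST) for i in(t[249:287,230:280],t[232:270,345:395],s[172:225,190:260],s[220:277,280:350])]
cv2.imwrite("pics/cans.png",cv2.vconcat([cv2.hconcat(a[:2]),cv2.hconcat(a[2:])]))
E
```

```text
blue ('top',) [607.1 218.9  17. ] 7.8
blue ('side',) [598.4 209.6  33.3] 384.9
blue ('top', 'side') [606.6 218.7  18.2] 409.4
green ('top',) [630.3   9.8 -25.5] 4.2
green ('side',) [631.2  11.8 -43.9] 89.1
green ('top', 'side') [630.3  10.2 -28. ] 108.4
orange ('top',) [ 630.1 -204.1    1.8] 6.9
orange ('side',) [ 629.1 -202.9    6.5] 35.7
orange ('top', 'side') [ 629.6 -203.4    4.4] 47.9
```

View pics/cans.png

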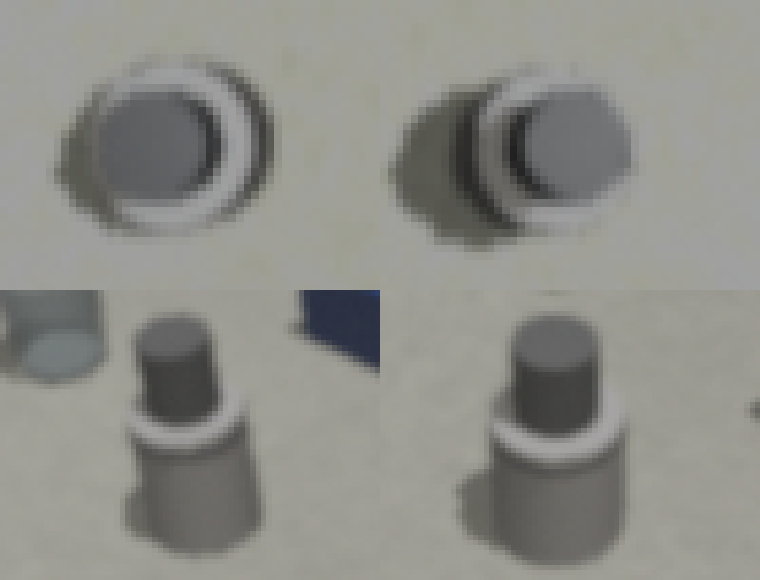

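```bash
sed -i 's/(95,110,25)/(100,120,45)/;s/(40,90,25)/(40,110,30)/' fitd.py
python3 - <<'E'
from h import *
for nm,t,s in(("c1",(250.2,267.8),(221.6,179.9)),("c2",(370.4,250.3),(311.8,230))):
    print(nm,ray("top",t,112).round(1),ray("side",s,112).round(1))
s=cv2.imread("pics/side0.png")
from fitd import mask
import fitd
o=[]
for c in fitd.rng:
    m,b=mask(s,c,"side");o.append(np.hstack([cv2.resize(s[b[1]:b[3],b[0]:b[2]],(300,250)),cv2.cvtColor(cv2.resize((m*255).astype(np.uint8),(300,250)),cv2.COLOR_GRAY2BGR)]))
cv2.imwrite("pics/masks.png",np.vstack(o)[:,:])
E
python3 fitd.py
```

```text
c1 [430.5 151.2 112. ] [426.6 146.9 112. ]
c2 [ 472.5 -143.2  112. ] [ 466.9 -146.6  112. ]
blue ('top',) [607.4 218.5  17.1] 18.2
blue ('side',) [595.4 207.5  96.3] 269.9
blue ('top', 'side') [606.8 218.6  14.7] 419.3
green ('top',) [630.3   9.8 -24.7] 5.3
green ('side',) [624.8   8.4 -69.1] 318.1
green ('top', 'side') [629.8  10.3 -31.3] 411.1
orange ('top',) [ 630.1 -204.1    1.8] 6.9
orange ('side',) [ 629.1 -202.9    6.5] 35.7
orange ('top', 'side') [ 629.6 -203.4    4.4] 47.9
```

View pics/masks.png

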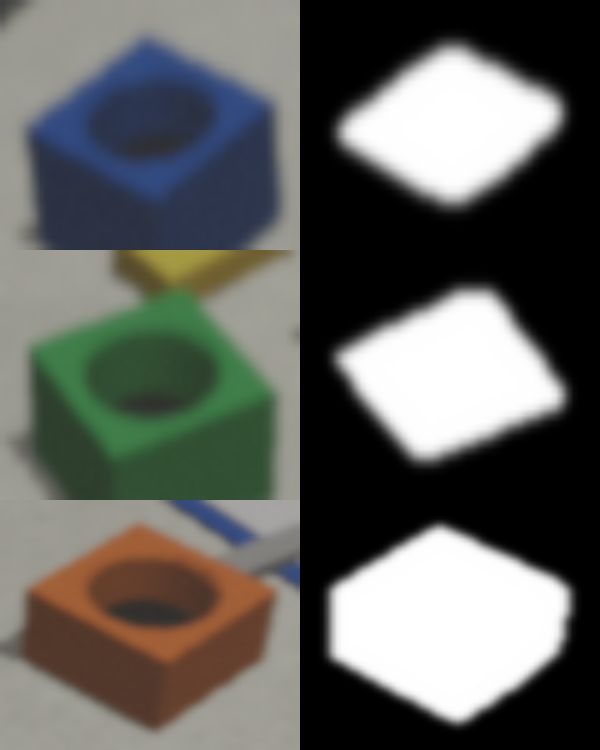

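Run:
```python
from h import *
from fitd import render,init
from scipy.optimize import minimize
im=cv2.imread("pics/side0.png")
# per dock: top-face mask by V threshold within hue
rng={"blue":((100,120,75),(130,255,255)),"green":((40,110,85),(85,255,255)),"orange":((2,120,125),(20,255,255))}
hsv=cv2.cvtColor(im,cv2.COLOR_BGR2HSV);o=[]
for c in rng:
    m=cv2.inRange(hsv,*rng[c]);p=proj("side",[*init[c][:2],55])
    x0,y0=(p-30).astype(int);box=(x0,y0,x0+60,y0+60);m=m[y0:y0+60,x0:x0+60]
    k,l,st,ce=cv2.connectedComponentsWithStats(m);i=1+st[1:,4].argmax()
    f=np.zeros_like(m);cv2.fillPoly(f,[cv2.convexHull(np.argwhere(l==i)[:,::-1].astype(np.int32))],255)
    T=cv2.GaussianBlur(f/255.,(0,0),1)
    def pl(p):
        a=p[2]/100;R=np.array([[np.cos(a),-np.sin(a)],[np.sin(a),np.cos(a)]])
        return np.array([proj("side",np.r_[R@np.array(q)*42+p[:2],55]) for q in((-1,-1),(1,-1),(1,1),(-1,1))])
    s=np.r_[init[c][:2],init[c][2]*100]
    r=minimize(lambda p:((cv2.GaussianBlur(render(pl(p),box),(0,0),1)-T)**2).sum(),s,method="Nelder-Mead",options=dict(initial_simplex=[s,s+[8,0,0],s+[0,8,0],s+[0,0,8]]))
    print(c,r.x.round(1),round(r.fun,1))
    o.append(np.hstack([im[y0:y0+60,x0:x0+60],cv2.cvtColor(f,cv2.COLOR_GRAY2BGR)]))
cv2.imwrite("pics/m2.png",cv2.resize(np.vstack(o),None,fx=3,fy=3))
```

```text
blue [597.8 208.9  18.3] 2.5
green [622.7   5.2 -21.4] 6.9
orange [ 625.  -205.8    3.1] 1.7
```

View pics/m2.png

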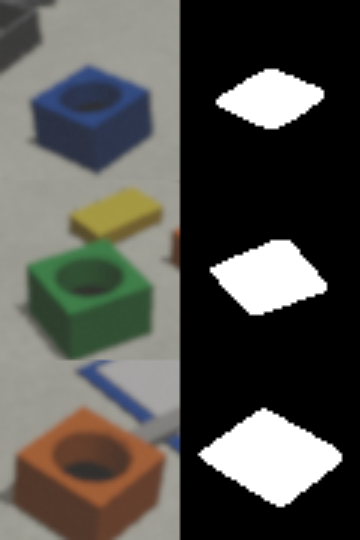

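```bash
cat >> h.py <<'E'
from scipy.spatial.transform import Rotation as Ro
def st():
    from rig import sense
    s=sense();q=s["ee_rot"];R=Ro.from_quat([q[1],q[2],q[3],q[0]])
    return s,R
def show(tgt=None):
    s,R=st();M=R.as_matrix();print("t",round(s["time_s"],2),"pos",s["eef_pos"].round(1),"F",s["force"].round(2),"Tq",s["wrist_torque"].round(2),"grip mm",round(s["grip_width"]*85.4,1),"q6",s["joints"].round(2))
    print("axes x",M[:,0].round(3),"y",M[:,1].round(3),"z",M[:,2].round(3))
    if tgt is not None: print("tool shift to tgt",(M.T@(np.array(tgt)-s["eef_pos"])).round(1))
E
python3 - <<'E'
from h import *
show([431,150,194])
E
```

```text
t 0.1 pos [120.  510.8 193.9] F [ 0.05  0.64 -0.8 ] Tq [ 0.01  0.   -0.04] grip mm 85.3 q6 [ 1.12  0.31  1.5  -0.    1.33 -0.22]
axes x [-0.    -0.001 -1.   ] y [ 0.229  0.973 -0.001] z [ 0.973 -0.229 -0.   ]
tool shift to tgt [ 1.000e-01 -2.801e+02  3.853e+02]
```

Emit:
{"name": "jog_arm", "arguments": {
  "increments": [
    {"rx": -0.12},
    {"rx": -0.111},
    {"z": 40,"y": -45},
    {"z": 40,"y": -45},
    {"z": 40,"y": -45}
  ]
}}

```text
schema error: expected keys rx, ry, rz, x, y, z, hand
```

Emit:
{"name": "jog_arm", "arguments": {
  "increments": [
    {"z": 40,"y": -45},
    {"z": 40,"y": -45},
    {"z": 40,"y": -45},
    {"z": 40,"y": -45},
    {"z": 29,"y": -47}
  ]
}}

```text
schema error: expected keys rx, ry, rz, x, y, z, hand
```

Run:
```python
from h import *
show([429,149,74])
```

```text
t 0.1 pos [120.  510.8 193.9] F [ 0.05  0.64 -0.8 ] Tq [ 0.01  0.   -0.04] grip mm 85.3 q6 [ 1.12  0.31  1.5  -0.    1.33 -0.22]
axes x [-0.    -0.001 -1.   ] y [ 0.229  0.973 -0.001] z [ 0.973 -0.229 -0.   ]
tool shift to tgt [ 120.1 -281.4  383.6]
```

All seven keys are required in every row.

Emit:
{"name": "jog_arm", "arguments": {
  "increments": [
    {"rx": -0.12,"ry": 0,"rz": 0,"x": 0,"y": 0,"z": 0,"hand": 85},
    {"rx": -0.111,"ry": 0,"rz": 0,"x": 0,"y": 0,"z": 0,"hand": 85},
    {"rx": 0,"ry": 0,"rz": 0,"x": 0,"y": -45,"z": 40,"hand": 85},
    {"rx": 0,"ry": 0,"rz": 0,"x": 0,"y": -45,"z": 40,"hand": 85},
    {"rx": 0,"ry": 0,"rz": 0,"x": 0,"y": -45,"z": 40,"hand": 85}
  ]
}}

```text
time_s: 0.72
eef_pos: [240.9, 374.6, 194.2]
ee_rot: [0.707, -0.0, 0.707, 0.0]
force: [1.5, -0.1, 0.2]
grip_width: 0.996
```

Emit:
{"name": "jog_arm", "arguments": {
  "increments": [
    {"rx": 0,"ry": 0,"rz": 0,"x": 0,"y": -45,"z": 40,"hand": 85},
    {"rx": 0,"ry": 0,"rz": 0,"x": 0,"y": -45,"z": 40,"hand": 85},
    {"rx": 0,"ry": 0,"rz": 0,"x": 0,"y": -45,"z": 40,"hand": 85},
    {"rx": 0,"ry": 0,"rz": 0,"x": 0,"y": -45,"z": 40,"hand": 85},
    {"rx": 0,"ry": 0,"rz": 0,"x": 0,"y": -47,"z": 29,"hand": 85}
  ]
}}

```text
time_s: 1.35
eef_pos: [430.2, 147.3, 194.1]
ee_rot: [0.707, 0.0, 0.707, -0.0]
force: [0.7, 0.8, -0.2]
grip_width: 0.996
```

Run:
```python
from h import *
show([429,149,74])
from rig import capture
o=[]
for n in("side","top"):
    o.append(capture(n)[:,:,::-1])
cv2.imwrite("pics/s1.png",np.vstack([cv2.resize(o[0][100:290,100:400],None,fx=1.5,fy=1.5),cv2.resize(o[1][160:350,180:480],None,fx=1.5,fy=1.5)]))
```

```text
t 1.35 pos [430.2 147.3 194.1] F [ 0.66  0.81 -0.19] Tq [0.01 0.02 0.04] grip mm 85.1 q6 [ 0.07  0.16  1.7   0.    1.29 -1.5 ]
axes x [-0.  0. -1.] y [0. 1. 0.] z [ 1. -0. -0.]
tool shift to tgt [120.1   1.7  -1.2]
```

View pics/s1.png

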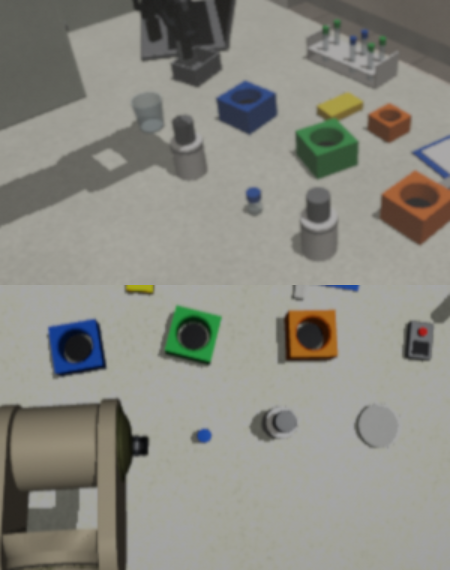

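Run:
```python
from h import *
for z in (112,194,300): print(z,proj("top",[430,147,z]),proj("side",[430,147,z]))
```

```text
112 [251.9106198  267.99203541] [222.75711145 179.35077584]
194 [246.9808148  268.36194641] [217.46286006 151.14858981]
300 [239.13178409 268.95090334] [209.70829143 109.84042923]
```

Emit:
{"name": "jog_arm", "arguments": {
  "increments": [
    {"rx": 0,"ry": 0,"rz": 0,"x": 50,"y": 1,"z": -1,"hand": 85},
    {"rx": 0,"ry": 0,"rz": 0,"x": 40,"y": 0,"z": 0,"hand": 85},
    {"rx": 0,"ry": 0,"rz": 0,"x": 30,"y": 0,"z": 0,"hand": 65},
    {"rx": 0,"ry": 0,"rz": 0,"x": 0,"y": 0,"z": 0,"hand": 55}
  ],
  "force": 20
}}

```text
time_s: 1.95
eef_pos: [426.6, 150.4, 73.0]
ee_rot: [0.706, -0.0, 0.709, 0.0]
force: [0.5, 0.2, 0.6]
grip_width: 0.645
```

Run:
```python
from h import *
show()
from rig import capture
o=capture("side")[:,:,::-1]
cv2.imwrite("pics/s2.png",cv2.resize(o[110:240,160:300],None,fx=4.5,fy=4.5,interpolation=cv2.INTER_CUBIC))
```

```text
t 1.95 pos [426.6 150.4  73. ] F [0.5  0.16 0.65] Tq [-0.04 -0.02 -0.01] grip mm 55.1 q6 [ 0.08  0.3   1.86  0.    0.98 -1.49]
axes x [-0.004 -0.    -1.   ] y [-0.001  1.    -0.   ] z [ 1.     0.001 -0.004]
```

View pics/s2.png

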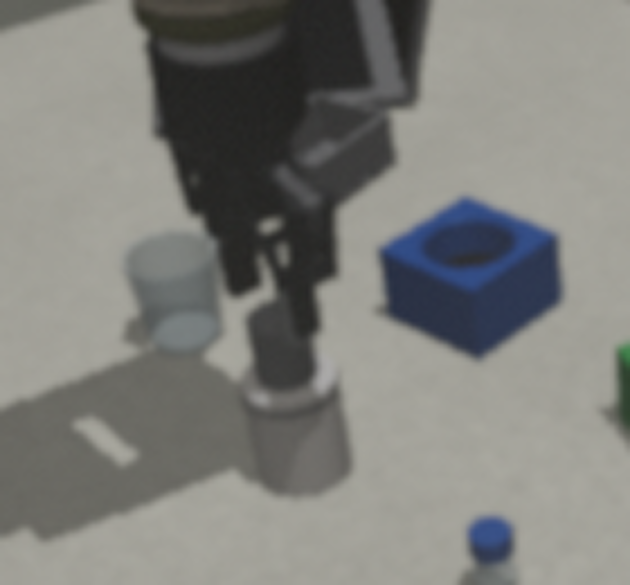

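Emit:
{"name": "jog_arm", "arguments": {
  "increments": [
    {"rx": 0,"ry": 0,"rz": 0,"x": 0,"y": 0,"z": 0,"hand": 45},
    {"rx": 0,"ry": 0,"rz": 0,"x": 0,"y": 0,"z": 0,"hand": 41},
    {"rx": 0,"ry": 0,"rz": 0,"x": 0,"y": 0,"z": 0,"hand": 38},
    {"rx": 0,"ry": 0,"rz": 0,"x": 0,"y": 0,"z": 0,"hand": 36},
    {"rx": 0,"ry": 0,"rz": 0,"x": 0,"y": 0,"z": 0,"hand": 34}
  ],
  "force": 20
}}

```text
time_s: 2.62
eef_pos: [428.2, 150.2, 74.5]
ee_rot: [0.707, -0.0, 0.707, 0.0]
force: [0.1, 0.4, -0.8]
grip_width: 0.397
```

Run:
```python
from h import *
show()
```

```text
t 2.62 pos [428.2 150.2  74.5] F [ 0.13  0.37 -0.76] Tq [-0.04  0.04 -0.04] grip mm 33.9 q6 [ 0.08  0.3   1.86  0.    0.98 -1.49]
axes x [ 0.  0. -1.] y [-0.  1.  0.] z [1. 0. 0.]
```

Emit:
{"name": "jog_arm", "arguments": {
  "increments": [
    {"rx": 0,"ry": 0,"rz": 0,"x": 0,"y": 0,"z": 0,"hand": 30},
    {"rx": 0,"ry": 0,"rz": 0,"x": 0,"y": 0,"z": 0,"hand": 30}
  ],
  "force": 20
}}

```text
time_s: 2.88
eef_pos: [428.4, 150.3, 74.7]
ee_rot: [0.707, 0.0, 0.707, 0.0]
force: [0.4, 1.7, 4.1]
grip_width: 0.355
```

Run:
```python
from h import *
show()
from rig import capture
o=capture("side")[:,:,::-1]
cv2.imwrite("pics/s3.png",cv2.resize(o[110:240,160:300],None,fx=4.5,fy=4.5,interpolation=cv2.INTER_CUBIC))
```

```text
t 2.88 pos [428.4 150.3  74.7] F [0.42 1.71 4.1 ] Tq [ 0.32  0.06 -0.01] grip mm 30.3 q6 [ 0.08  0.3   1.86  0.    0.98 -1.49]
axes x [ 0.001  0.    -1.   ] y [-0.  1.  0.] z [1.    0.    0.001]
```

View pics/s3.png

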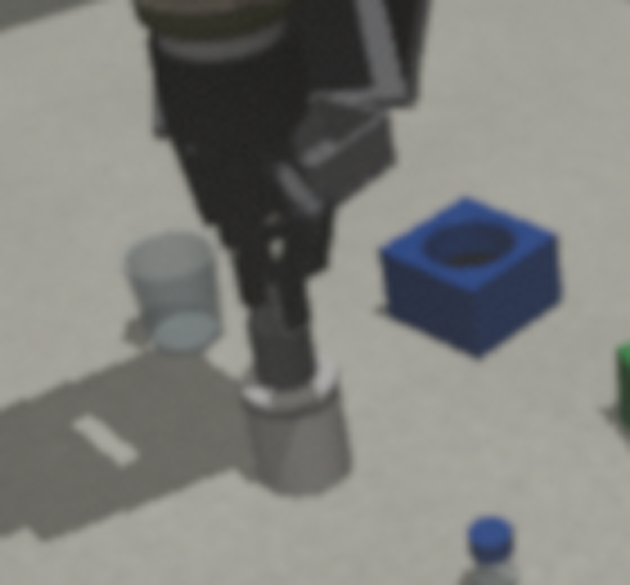

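Emit:
{"name": "jog_arm", "arguments": {
  "increments": [
    {"rx": 0,"ry": 0,"rz": 0,"x": 0,"y": 0,"z": 0,"hand": 20},
    {"rx": 0,"ry": 0,"rz": 0,"x": 0,"y": 0,"z": 0,"hand": 20},
    {"rx": 0,"ry": 0,"rz": 0,"x": 0,"y": 0,"z": 0,"hand": 20}
  ],
  "force": 20
}}

```text
time_s: 3.3
eef_pos: [429.7, 151.3, 76.2]
ee_rot: [0.709, 0.001, 0.706, 0.001]
force: [-1.8, 7.4, 18.2]
grip_width: 0.238
```

Run:
```python
from h import *
show()
```

```text
t 3.3 pos [429.7 151.3  76.2] F [-1.77  7.4  18.22] Tq [1.52 0.34 0.02] grip mm 20.3 q6 [ 0.08  0.3   1.86  0.    0.98 -1.49]
axes x [ 0.004  0.002 -1.   ] y [0.    1.    0.002] z [ 1.    -0.     0.004]
```

Run:
```python
from h import *
from rig import capture
o=capture("side")[:,:,::-1].copy()
t=capture("top")[:,:,::-1]
x0,y0,f=160,110,4.5
im=cv2.resize(o[110:240,160:300],None,fx=f,fy=f,interpolation=cv2.INTER_CUBIC)
for P in ([429.7,151.3,76],[429.7,151.3,95],[429.7,161,79],[429.7,141,79]):
    p=proj("side",P);print(P,p);cv2.circle(im,(int((p[0]-x0+.5)*f),int((p[1]-y0+.5)*f)),3,(0,0,255),-1)
cv2.imwrite("pics/s4.png",im)
cv2.imwrite("pics/t4.png",t)
```

```text
[429.7, 151.3, 76] [223.9149941 190.1649173]
[429.7, 151.3, 95] [222.77966005 184.17149587]
[429.7, 161, 79] [221.72451696 187.6145936 ]
[429.7, 141, 79] [225.90014857 190.96104833]
```

View pics/s4.png

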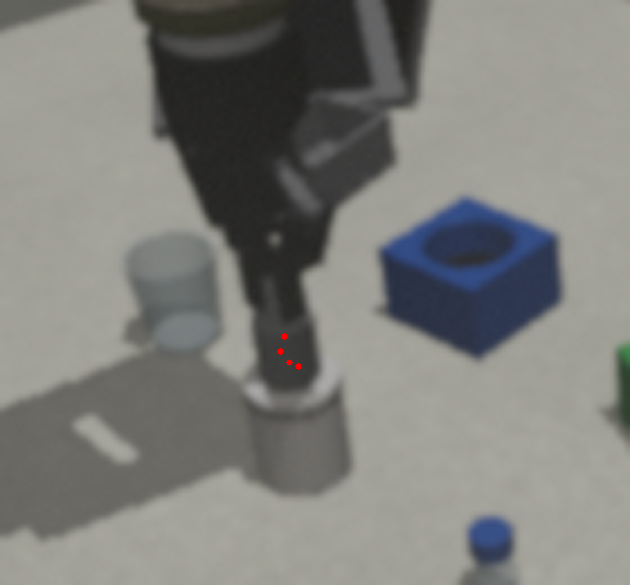

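View pics/t4.png

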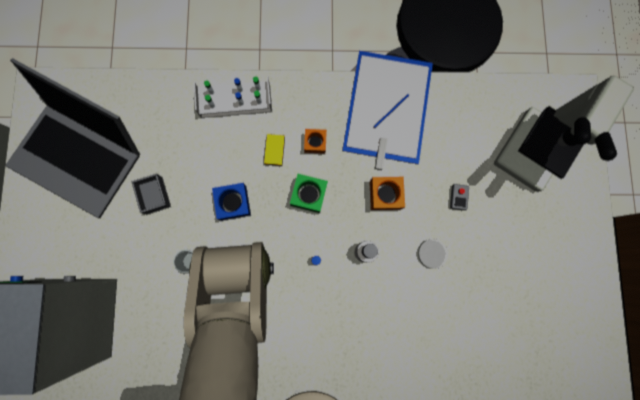

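Run:
```python
from h import *
for z in (76,82,90,100,110,120):
    print(z,[proj("side",[427,150.4+d,z]).round(1) for d in(-28,28)])
# solve: which midpoint/z gives tips (227.8,184.4),(213.3,174.9), separation 55 along y
from scipy.optimize import least_squares
r=least_squares(lambda p:np.r_[proj("side",[p[0],p[1]-28,p[2]])-[227.8,184.4],proj("side",[p[0],p[1]+28,p[2]])-[213.3,174.9]],[427,150,90]);print(r.x,r.cost)
```

```text
76 [array([229.1, 195.5]), array([217.5, 186.1])]
82 [array([228.8, 193.6]), array([217.1, 184.2])]
90 [array([228.3, 191.1]), array([216.6, 181.7])]
100 [array([227.7, 187.9]), array([215.9, 178.6])]
110 [array([227.2, 184.6]), array([215.3, 175.4])]
120 [array([226.6, 181.3]), array([214.7, 172.1])]
[378.50041518  52.89535828 183.65888137] 0.5208786759752199
```

Run:
```python
from h import *
o=cv2.imread("pics/side0.png")
im=cv2.resize(o[20:170,0:130],None,fx=4.5,fy=4.5,interpolation=cv2.INTER_CUBIC);f=4.5
for P in ([120,510.8,194],[120,510.8,207],[120,510.8,230]):
  for d in (-43,0,43):
    p=proj("side",np.array(P)+np.array([.229,.973,0])*d);cv2.circle(im,(int((p[0]+.5)*f),int((p[1]-20+.5)*f)),3,(0,0,255),-1)
cv2.imwrite("pics/s5.png",im)
```

```text
(no output)
```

View pics/s5.png

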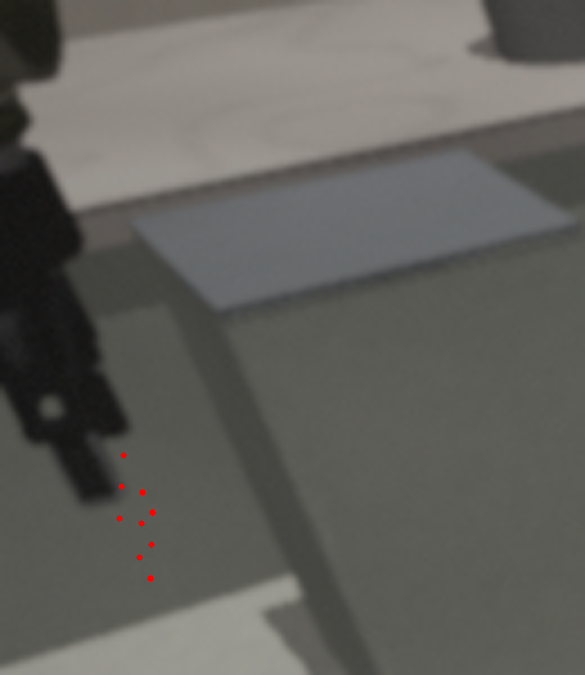

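The fingertips in the picture are about 30 mm higher than the reported TCP implies. The upward 18 N agrees: they are pressing on the boss top. I'm backing off and checking the tool geometry.

Emit:
{"name": "jog_arm", "arguments": {
  "increments": [
    {"rx": 0,"ry": 0,"rz": 0,"x": -30,"y": 0,"z": 0,"hand": 20},
    {"rx": 0,"ry": 0,"rz": 0,"x": -30,"y": 0,"z": 0,"hand": 0},
    {"rx": 0,"ry": 0,"rz": 0,"x": 0,"y": -40,"z": -40,"hand": 0},
    {"rx": 0,"ry": 0,"rz": 0,"x": 0,"y": -40,"z": -30,"hand": 0},
    {"rx": 0,"ry": 0,"rz": 0,"x": 0,"y": 0,"z": 0,"hand": 0}
  ],
  "force": 20
}}

```text
time_s: 4.03
eef_pos: [356.8, 68.7, 134.3]
ee_rot: [0.707, 0.001, 0.707, -0.001]
force: [0.9, 0.1, -0.3]
grip_width: 0.003
```

Run:
```python
from h import *
from rig import capture
show()
s,_=st()
o=capture("side")[:,:,::-1].copy();t=capture("top")[:,:,::-1].copy()
cv2.imwrite("pics/side6.png",o);cv2.imwrite("pics/top6.png",t)
f=4
def mk(im,n,b,Ps):
    c=cv2.resize(im[b[1]:b[3],b[0]:b[2]],None,fx=f,fy=f,interpolation=cv2.INTER_CUBIC)
    for P in Ps:
        p=proj(n,P);cv2.circle(c,(int((p[0]-b[0]+.5)*f),int((p[1]-b[1]+.5)*f)),2,(0,0,255),-1)
    return c
P=s["eef_pos"]
cv2.imwrite("pics/s6.png",mk(o,"side",(150,90,340,240),[P,P+[0,0,30]]))
cv2.imwrite("pics/t6.png",mk(t,"top",(180,200,370,350),[P,P+[0,0,30]]))
```

```text
t 4.03 pos [356.8  68.7 134.3] F [ 0.91  0.06 -0.27] Tq [-0.05  0.03 -0.  ] grip mm 0.3 q6 [-0.14  0.02  2.02 -0.    1.1  -1.7 ]
axes x [-0.001 -0.    -1.   ] y [ 0.003  1.    -0.   ] z [ 1.    -0.003 -0.001]
```

View pics/s6.png

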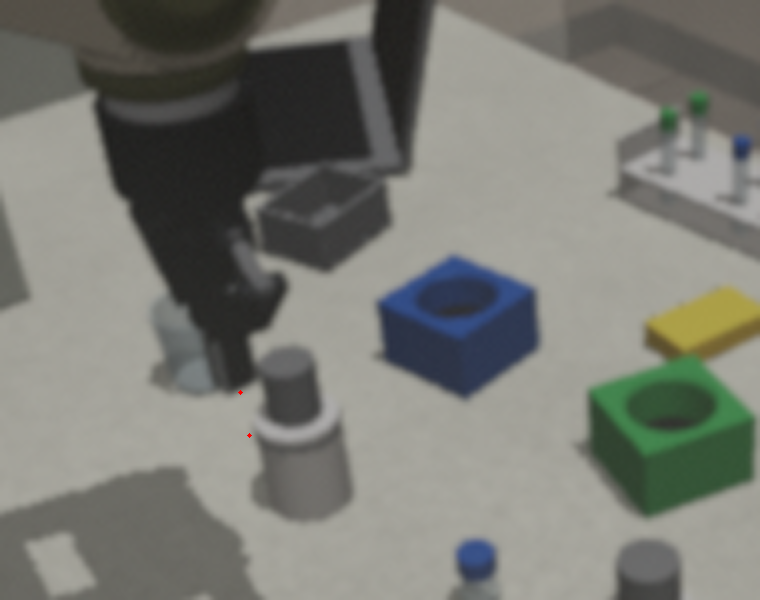

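View pics/t6.png

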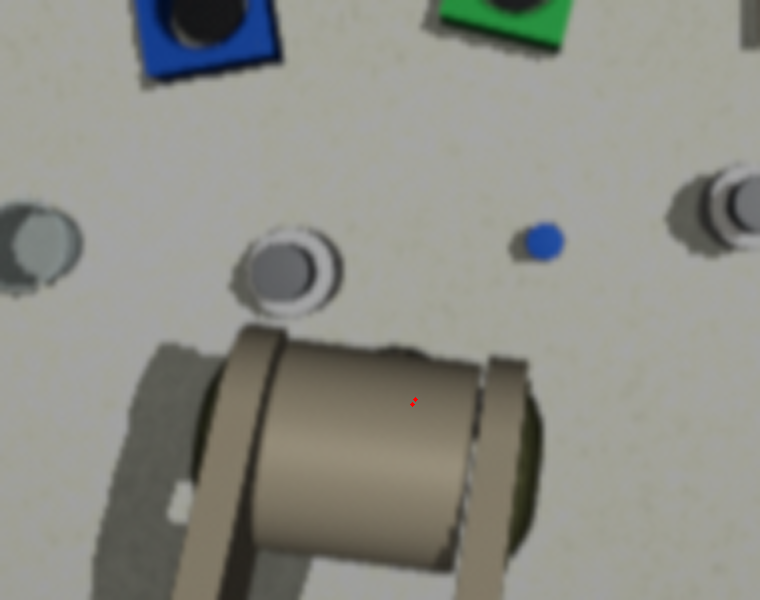

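The side view shows the shut fingertip at about (208,186), where the reported TCP would project to (212,198). That is roughly 32 mm too high. I'll check it by touching empty bench.

Emit:
{"name": "jog_arm", "arguments": {
  "increments": [
    {"rx": 0,"ry": 0,"rz": 0,"x": 50,"y": 0,"z": 0,"hand": 0},
    {"rx": 0,"ry": 0,"rz": 0,"x": 50,"y": 0,"z": 0,"hand": 0},
    {"rx": 0,"ry": 0,"rz": 0,"x": 20,"y": 0,"z": 0,"hand": 0},
    {"rx": 0,"ry": 0,"rz": 0,"x": 6,"y": 0,"z": 0,"hand": 0},
    {"rx": 0,"ry": 0,"rz": 0,"x": 4,"y": 0,"z": 0,"hand": 0}
  ]
}}

```text
time_s: 4.75
eef_pos: [358.9, 70.4, 4.6]
ee_rot: [0.707, -0.0, 0.707, 0.0]
force: [0.3, 1.1, 0.2]
grip_width: -0.001
```

Run:
```python
from h import *
from rig import capture
show()
o=capture("side")[:,:,::-1].copy()
cv2.imwrite("pics/s7.png",cv2.resize(o[90:260,140:340],None,fx=4,fy=4,interpolation=cv2.INTER_CUBIC)[:600])
print(proj("side",st()[0]["eef_pos"]))
```

```text
t 4.75 pos [358.9  70.4   4.6] F [0.31 1.06 0.18] Tq [ 0.    0.   -0.02] grip mm -0.1 q6 [-0.13  0.27  2.16  0.    0.71 -1.7 ]
axes x [ 0.001 -0.    -1.   ] y [-0.001  1.    -0.   ] z [1.    0.001 0.001]
[221.16806135 239.26843483]
```

View pics/s7.png

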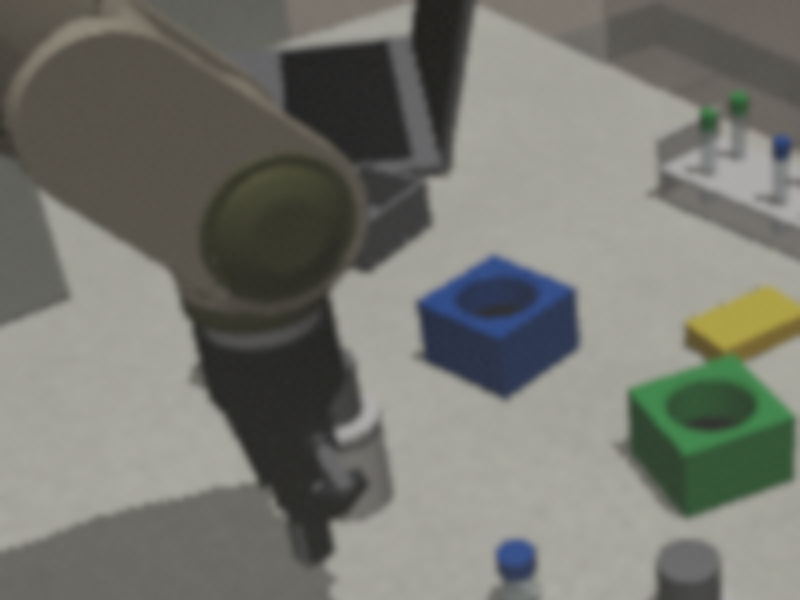

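Emit:
{"name": "jog_arm", "arguments": {
  "increments": [
    {"rx": 0,"ry": 0,"rz": 0,"x": 8,"y": 0,"z": 0,"hand": 0},
    {"rx": 0,"ry": 0,"rz": 0,"x": 6,"y": 0,"z": 0,"hand": 0},
    {"rx": 0,"ry": 0,"rz": 0,"x": 4,"y": 0,"z": 0,"hand": 0}
  ]
}}

```text
time_s: 5.18
eef_pos: [358.2, 70.1, -13.9]
ee_rot: [0.707, -0.0, 0.707, 0.0]
force: [-0.4, 0.2, -0.4]
grip_width: -0.003
```

Emit:
{"name": "jog_arm", "arguments": {
  "increments": [
    {"rx": 0,"ry": 0,"rz": 0,"x": 3,"y": 0,"z": 0,"hand": 0},
    {"rx": 0,"ry": 0,"rz": 0,"x": 2,"y": 0,"z": 0,"hand": 0}
  ]
}}

```text
time_s: 5.42
eef_pos: [358.2, 70.1, -18.7]
ee_rot: [0.707, -0.0, 0.707, 0.0]
force: [0.5, 0.3, 0.6]
grip_width: 0.0
```

Already below reported z = 0 with no contact, so the offset is real. I'm continuing in small steps.

Emit:
{"name": "jog_arm", "arguments": {
  "increments": [
    {"rx": 0,"ry": 0,"rz": 0,"x": 3,"y": 0,"z": 0,"hand": 0},
    {"rx": 0,"ry": 0,"rz": 0,"x": 2,"y": 0,"z": 0,"hand": 0}
  ]
}}

```text
time_s: 5.68
eef_pos: [358.2, 70.1, -23.7]
ee_rot: [0.707, -0.0, 0.707, 0.0]
force: [-0.2, -0.8, -0.7]
grip_width: 0.001
```

Emit:
{"name": "jog_arm", "arguments": {
  "increments": [
    {"rx": 0,"ry": 0,"rz": 0,"x": 2,"y": 0,"z": 0,"hand": 0},
    {"rx": 0,"ry": 0,"rz": 0,"x": 1,"y": 0,"z": 0,"hand": 0}
  ]
}}

```text
time_s: 5.92
eef_pos: [358.2, 70.1, -26.7]
ee_rot: [0.707, -0.0, 0.707, 0.0]
force: [-1.1, -0.1, 0.0]
grip_width: 0.0
```

Emit:
{"name": "jog_arm", "arguments": {
  "increments": [
    {"rx": 0,"ry": 0,"rz": 0,"x": 1,"y": 0,"z": 0,"hand": 0},
    {"rx": 0,"ry": 0,"rz": 0,"x": 1,"y": 0,"z": 0,"hand": 0}
  ]
}}

```text
time_s: 6.18
eef_pos: [358.2, 70.1, -28.6]
ee_rot: [0.707, -0.0, 0.707, 0.0]
force: [0.0, -0.7, -0.8]
grip_width: 0.001
```

Emit:
{"name": "jog_arm", "arguments": {
  "increments": [
    {"rx": 0,"ry": 0,"rz": 0,"x": 1,"y": 0,"z": 0,"hand": 0},
    {"rx": 0,"ry": 0,"rz": 0,"x": 1,"y": 0,"z": 0,"hand": 0}
  ]
}}

```text
time_s: 6.42
eef_pos: [358.2, 70.1, -30.7]
ee_rot: [0.707, -0.0, 0.707, 0.0]
force: [0.4, 0.0, 0.6]
grip_width: -0.002
```

Emit:
{"name": "jog_arm", "arguments": {
  "increments": [
    {"rx": 0,"ry": 0,"rz": 0,"x": 1,"y": 0,"z": 0,"hand": 0},
    {"rx": 0,"ry": 0,"rz": 0,"x": 1,"y": 0,"z": 0,"hand": 0}
  ]
}}

```text
time_s: 6.68
eef_pos: [358.2, 70.1, -32.7]
ee_rot: [0.707, -0.0, 0.707, 0.0]
force: [-0.6, 0.1, 0.3]
grip_width: -0.002
```

Run:
```python
from h import *
from rig import capture
show()
o=capture("side")[:,:,::-1].copy()
cv2.imwrite("pics/s8.png",cv2.resize(o[130:280,140:340],None,fx=4,fy=4,interpolation=cv2.INTER_CUBIC))
print(proj("side",st()[0]["eef_pos"]),proj("side",[358,70,0]))
```

```text
t 6.67 pos [358.2  70.1 -32.7] F [-0.56  0.15  0.3 ] Tq [-0.03  0.1   0.06] grip mm -0.2 q6 [-0.13  0.37  2.19  0.    0.59 -1.7 ]
axes x [-0.  0. -1.] y [-0.  1.  0.] z [ 1.  0. -0.]
[223.32504633 250.09904804] [221.2781087  240.76468366]
```

View pics/s8.png

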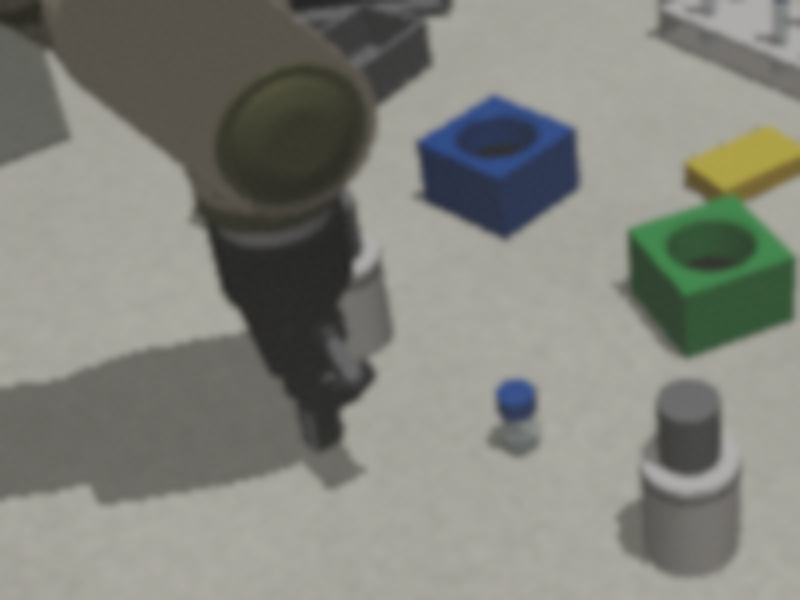

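Emit:
{"name": "jog_arm", "arguments": {
  "increments": [
    {"rx": 0,"ry": 0,"rz": 0,"x": 1,"y": 0,"z": 0,"hand": 0},
    {"rx": 0,"ry": 0,"rz": 0,"x": 1,"y": 0,"z": 0,"hand": 0}
  ]
}}

```text
time_s: 6.98
eef_pos: [358.2, 70.1, -34.7]
ee_rot: [0.707, -0.0, 0.707, 0.0]
force: [0.5, -0.1, 0.0]
grip_width: 0.003
```

Emit:
{"name": "jog_arm", "arguments": {
  "increments": [
    {"rx": 0,"ry": 0,"rz": 0,"x": 1,"y": 0,"z": 0,"hand": 0},
    {"rx": 0,"ry": 0,"rz": 0,"x": 1,"y": 0,"z": 0,"hand": 0}
  ]
}}

```text
time_s: 7.22
eef_pos: [358.2, 70.1, -36.7]
ee_rot: [0.707, -0.0, 0.707, 0.0]
force: [0.4, 0.4, -0.1]
grip_width: -0.002
```

Emit:
{"name": "jog_arm", "arguments": {
  "increments": [
    {"rx": 0,"ry": 0,"rz": 0,"x": 1,"y": 0,"z": 0,"hand": 0}
  ]
}}

```text
time_s: 7.35
eef_pos: [358.2, 70.1, -37.0]
ee_rot: [0.707, -0.0, 0.707, 0.0]
force: [-8.5, 0.2, 35.6]
grip_width: 0.001
```

Emit:
{"name": "jog_arm", "arguments": {
  "increments": [
    {"rx": 0,"ry": 0,"rz": 0,"x": 1,"y": 0,"z": 0,"hand": 0}
  ]
}}

```text
time_s: 7.48
eef_pos: [358.3, 70.1, -37.1]
ee_rot: [0.707, -0.0, 0.707, 0.0]
force: [-15.1, -0.2, 59.8]
grip_width: 0.003
```

Contact came at a reported z of about -37, so the real fingertips are 37 mm behind the reported TCP along the tool. I'm lifting off at once and applying that offset. Contact is stiff, at roughly 30 N/mm.

Emit:
{"name": "jog_arm", "arguments": {
  "increments": [
    {"rx": 0,"ry": 0,"rz": 0,"x": -50,"y": 0,"z": 0,"hand": 0},
    {"rx": 0,"ry": 0,"rz": 0,"x": -60,"y": 0,"z": 0,"hand": 60},
    {"rx": 0,"ry": 0,"rz": 0,"x": -60,"y": -20,"z": -20,"hand": 85},
    {"rx": 0,"ry": 0,"rz": 0,"x": 0,"y": 0,"z": 0,"hand": 85}
  ]
}}

```text
time_s: 7.98
eef_pos: [340.7, 50.5, 131.2]
ee_rot: [0.71, -0.0, 0.704, -0.001]
force: [-0.4, -0.2, -0.3]
grip_width: 0.633
```

Run:
```python
from h import *
from rig import capture
show()
s=capture("side")[:,:,::-1].copy();t=capture("top")[:,:,::-1].copy()
cv2.imwrite("pics/side9.png",s);cv2.imwrite("pics/top9.png",t)
a=[cv2.resize(i,(380,290),interpolation=cv2.INTER_NEAREST) for i in(t[249:287,230:280],t[232:270,345:395],s[172:225,190:260],s[220:277,280:350])]
cv2.imwrite("pics/cans9.png",cv2.vconcat([cv2.hconcat(a[:2]),cv2.hconcat(a[2:])]))
```

```text
t 7.97 pos [340.7  50.5 131.2] F [-0.43 -0.18 -0.3 ] Tq [-0.02 -0.05  0.01] grip mm 54.0 q6 [-0.2  -0.03  2.08 -0.    1.09 -1.77]
axes x [ 0.008 -0.002 -1.   ] y [ 0.001  1.    -0.002] z [ 1.    -0.001  0.008]
```

View pics/cans9.png

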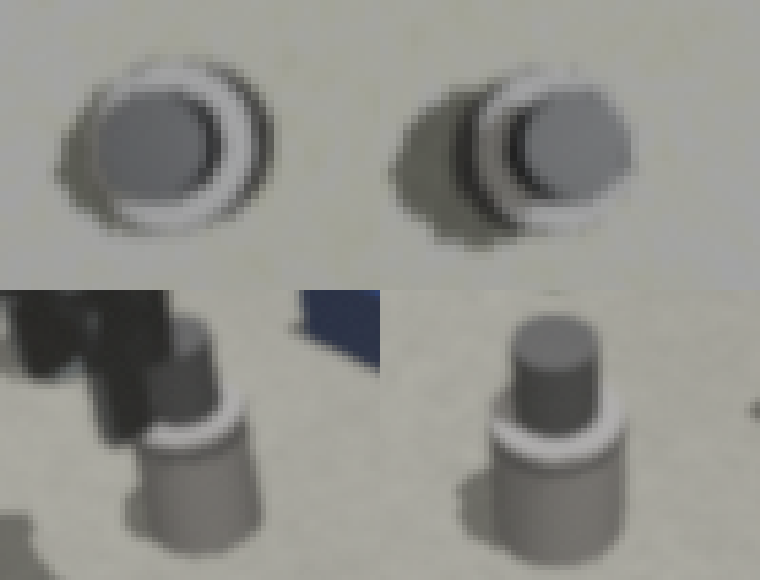

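Neither canister has moved since the first picture. I'm going back over canister 1 and grasping at reported z = 37, which puts the tips at about 79.

Emit:
{"name": "jog_arm", "arguments": {
  "increments": [
    {"rx": 0,"ry": 0,"rz": 0,"x": 0,"y": 40,"z": 40,"hand": 85},
    {"rx": 0,"ry": 0,"rz": 0,"x": 0,"y": 40,"z": 40,"hand": 85},
    {"rx": 0,"ry": 0,"rz": 0,"x": 0,"y": 19,"z": 11,"hand": 85},
    {"rx": 0,"ry": 0,"rz": 0,"x": 0,"y": 0,"z": 0,"hand": 85}
  ]
}}

```text
time_s: 8.57
eef_pos: [429.7, 151.3, 125.7]
ee_rot: [0.706, -0.001, 0.709, 0.001]
force: [-0.9, -0.5, -0.5]
grip_width: 0.994
```

Run:
```python
from h import *
show([429,149,37])
```

```text
t 8.57 pos [429.7 151.3 125.7] F [-0.91 -0.53 -0.55] Tq [-0.05 -0.03  0.04] grip mm 84.9 q6 [ 0.08  0.23  1.79  0.    1.12 -1.49]
axes x [-0.004 -0.    -1.   ] y [-0.003  1.    -0.   ] z [ 1.     0.003 -0.004]
tool shift to tgt [88.7 -2.2 -0.4]
```

Emit:
{"name": "jog_arm", "arguments": {
  "increments": [
    {"rx": 0,"ry": 0,"rz": 0,"x": 40,"y": -1,"z": 0,"hand": 85},
    {"rx": 0,"ry": 0,"rz": 0,"x": 35,"y": -1,"z": 0,"hand": 85},
    {"rx": 0,"ry": 0,"rz": 0,"x": 14,"y": 0,"z": 0,"hand": 65},
    {"rx": 0,"ry": 0,"rz": 0,"x": 0,"y": 0,"z": 0,"hand": 55},
    {"rx": 0,"ry": 0,"rz": 0,"x": 0,"y": 0,"z": 0,"hand": 50}
  ],
  "force": 20
}}

```text
time_s: 9.2
eef_pos: [431.0, 148.2, 39.9]
ee_rot: [0.708, -0.0, 0.706, 0.0]
force: [-0.6, 0.5, -0.7]
grip_width: 0.584
```

Run:
```python
from h import *
show()
from rig import capture
o=capture("side")[:,:,::-1]
cv2.imwrite("pics/s10.png",cv2.resize(o[110:240,160:300],None,fx=4.5,fy=4.5,interpolation=cv2.INTER_CUBIC))
```

```text
t 9.2 pos [431.  148.2  39.9] F [-0.57  0.53 -0.71] Tq [ 0.03 -0.01  0.03] grip mm 49.9 q6 [ 0.07  0.36  1.89 -0.    0.89 -1.5 ]
axes x [ 0.002  0.    -1.   ] y [-0.  1.  0.] z [1.    0.    0.002]
```

View pics/s10.png

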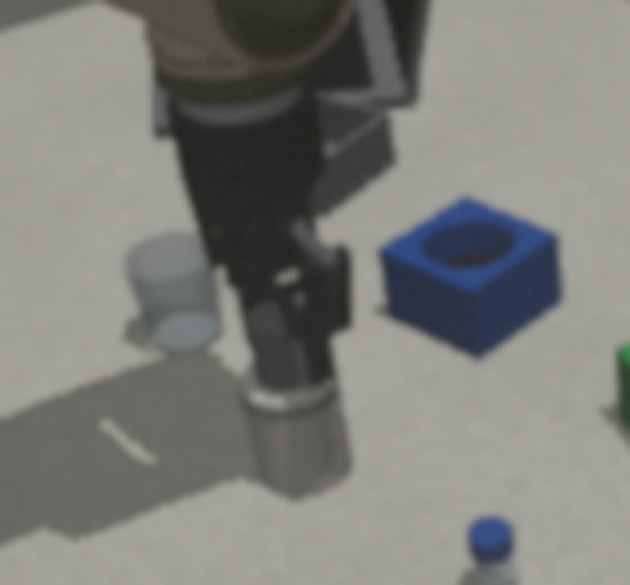

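The fingers now straddle the boss. Closing slowly.

Emit:
{"name": "jog_arm", "arguments": {
  "increments": [
    {"rx": 0,"ry": 0,"rz": 0,"x": 0,"y": 0,"z": 0,"hand": 43},
    {"rx": 0,"ry": 0,"rz": 0,"x": 0,"y": 0,"z": 0,"hand": 40},
    {"rx": 0,"ry": 0,"rz": 0,"x": 0,"y": 0,"z": 0,"hand": 38},
    {"rx": 0,"ry": 0,"rz": 0,"x": 0,"y": 0,"z": 0,"hand": 36},
    {"rx": 0,"ry": 0,"rz": 0,"x": 0,"y": 0,"z": 0,"hand": 34}
  ],
  "force": 20
}}

```text
time_s: 9.88
eef_pos: [430.8, 149.0, 39.4]
ee_rot: [0.708, 0.001, 0.707, 0.0]
force: [0.8, 7.2, 5.3]
grip_width: 0.422
```

Emit:
{"name": "jog_arm", "arguments": {
  "increments": [
    {"rx": 0,"ry": 0,"rz": 0,"x": 0,"y": 0,"z": 0,"hand": 32},
    {"rx": 0,"ry": 0,"rz": 0,"x": 0,"y": 0,"z": 0,"hand": 30}
  ],
  "force": 20
}}

```text
time_s: 10.12
eef_pos: [430.8, 149.0, 39.4]
ee_rot: [0.708, 0.001, 0.707, 0.0]
force: [-0.2, 7.8, 5.1]
grip_width: 0.425
```

Run:
```python
from h import *
show()
```

```text
t 10.12 pos [430.8 149.   39.4] F [-0.25  7.81  5.15] Tq [ 1.45  0.02 -0.03] grip mm 36.3 q6 [ 0.07  0.36  1.89  0.    0.89 -1.5 ]
axes x [ 0.001  0.001 -1.   ] y [0.    1.    0.001] z [ 1.    -0.     0.001]
```

Emit:
{"name": "jog_arm", "arguments": {
  "increments": [
    {"rx": 0,"ry": 0,"rz": 0,"x": 0,"y": 0.8,"z": 0,"hand": 34},
    {"rx": 0,"ry": 0,"rz": 0,"x": 0,"y": 0,"z": 0,"hand": 45},
    {"rx": 0,"ry": 0,"rz": 0,"x": 0,"y": 0,"z": 0,"hand": 55},
    {"rx": 0.18,"ry": 0,"rz": 0,"x": 0,"y": 0,"z": 0,"hand": 55},
    {"rx": 0.18,"ry": 0,"rz": 0,"x": 0,"y": 0,"z": 0,"hand": 55}
  ],
  "force": 20
}}

```text
time_s: 10.75
eef_pos: [430.1, 148.8, 38.7]
ee_rot: [0.695, 0.128, 0.696, -0.129]
force: [-0.9, -0.1, 0.7]
grip_width: 0.641
```

Emit:
{"name": "jog_arm", "arguments": {
  "increments": [
    {"rx": 0.18,"ry": 0,"rz": 0,"x": 0,"y": 0,"z": 0,"hand": 55},
    {"rx": 0.18,"ry": 0,"rz": 0,"x": 0,"y": 0,"z": 0,"hand": 55},
    {"rx": 0.18,"ry": 0,"rz": 0,"x": 0,"y": 0,"z": 0,"hand": 55},
    {"rx": 0.18,"ry": 0,"rz": 0,"x": 0,"y": 0,"z": 0,"hand": 55},
    {"rx": 0.18,"ry": 0,"rz": 0,"x": 0,"y": 0,"z": 0,"hand": 55}
  ],
  "force": 20
}}

```text
time_s: 11.38
eef_pos: [430.1, 148.8, 38.7]
ee_rot: [0.57, 0.418, 0.57, -0.418]
force: [-0.5, -0.6, -0.4]
grip_width: 0.643
```

Emit:
{"name": "jog_arm", "arguments": {
  "increments": [
    {"rx": 0.18,"ry": 0,"rz": 0,"x": 0,"y": 0,"z": 0,"hand": 55},
    {"rx": 0.131,"ry": 0,"rz": 0,"x": 0,"y": 0,"z": 0,"hand": 50},
    {"rx": 0,"ry": 0,"rz": 0,"x": 0,"y": 0,"z": 0,"hand": 45}
  ],
  "force": 20
}}

```text
time_s: 11.75
eef_pos: [430.2, 148.9, 38.8]
ee_rot: [0.5, 0.5, 0.5, -0.5]
force: [-0.1, -0.9, -0.1]
grip_width: 0.525
```

Run:
```python
from h import *
show()
```

```text
t 11.75 pos [430.2 148.9  38.8] F [-0.13 -0.95 -0.12] Tq [0.01 0.04 0.  ] grip mm 44.9 q6 [ 0.08  0.36  1.89 -0.    0.89  0.07]
axes x [-0. -0. -1.] y [ 1.     0.001 -0.   ] z [ 0.001 -1.     0.   ]
```

Emit:
{"name": "jog_arm", "arguments": {
  "increments": [
    {"rx": 0,"ry": 0,"rz": 0,"x": 0,"y": 0,"z": 0,"hand": 41},
    {"rx": 0,"ry": 0,"rz": 0,"x": 0,"y": 0,"z": 0,"hand": 38},
    {"rx": 0,"ry": 0,"rz": 0,"x": 0,"y": 0,"z": 0,"hand": 36},
    {"rx": 0,"ry": 0,"rz": 0,"x": 0,"y": 0,"z": 0,"hand": 33},
    {"rx": 0,"ry": 0,"rz": 0,"x": 0,"y": 0,"z": 0,"hand": 30}
  ],
  "force": 20
}}

```text
time_s: 12.38
eef_pos: [429.5, 149.1, 38.9]
ee_rot: [0.5, 0.499, 0.501, -0.5]
force: [-5.2, -0.7, 4.1]
grip_width: 0.419
```

Run:
```python
from h import *
show()
```

```text
t 12.38 pos [429.5 149.1  38.9] F [-5.15 -0.66  4.14] Tq [-0.06  1.02  0.08] grip mm 35.7 q6 [ 0.08  0.36  1.89 -0.    0.89  0.07]
axes x [-0.002 -0.    -1.   ] y [ 1.     0.001 -0.002] z [ 0.001 -1.     0.   ]
```

Emit:
{"name": "jog_arm", "arguments": {
  "increments": [
    {"rx": 0,"ry": 0,"rz": 0,"x": 0,"y": -0.7,"z": 0,"hand": 25},
    {"rx": 0,"ry": 0,"rz": 0,"x": 0,"y": 0,"z": 0,"hand": 25},
    {"rx": 0,"ry": 0,"rz": 0,"x": -15,"y": 0,"z": 0,"hand": 25},
    {"rx": 0,"ry": 0,"rz": 0,"x": -35,"y": 0,"z": 0,"hand": 25},
    {"rx": 0,"ry": 0,"rz": 0,"x": -30,"y": 0,"z": 0,"hand": 25}
  ],
  "force": 60
}}

```text
time_s: 13.0
eef_pos: [429.3, 149.1, 118.9]
ee_rot: [0.5, 0.5, 0.5, -0.5]
force: [0.1, -1.0, -9.1]
grip_width: 0.405
```

Emit:
{"name": "jog_arm", "arguments": {
  "increments": [
    {"rx": 0,"ry": 0,"rz": 0,"x": 0,"y": 0,"z": 0,"hand": 25},
    {"rx": 0,"ry": 0,"rz": 0,"x": 0,"y": 0,"z": 0,"hand": 25},
    {"rx": 0,"ry": 0,"rz": 0,"x": 0,"y": 0,"z": 0,"hand": 25}
  ]
}}

```text
time_s: 13.38
eef_pos: [428.8, 149.0, 117.4]
ee_rot: [-0.499, -0.499, -0.501, 0.501]
force: [0.4, -0.3, -8.8]
grip_width: 0.405
```

Run:
```python
from h import *
show()
from rig import capture
from rig import sense
o=capture("side")[:,:,::-1];cv2.imwrite("pics/side11.png",o)
print(sense()["force"])
t=capture("top")[:,:,::-1];cv2.imwrite("pics/top11.png",t)
print(sense()["force"])
cv2.imwrite("pics/s11.png",cv2.resize(o[90:240,140:300],None,fx=4,fy=4,interpolation=cv2.INTER_CUBIC))
```

```text
t 13.38 pos [428.8 149.  117.4] F [ 0.4  -0.31 -8.77] Tq [-0.04 -0.03  0.02] grip mm 34.6 q6 [ 0.08  0.24  1.81 -0.    1.09  0.08]
axes x [-0.003 -0.    -1.   ] y [ 1.    -0.    -0.003] z [-0. -1.  0.]
[ 0.76675206  0.21640093 -8.56350972]
[ 0.07694024  0.21105877 -8.5961872 ]
```

View pics/s11.png

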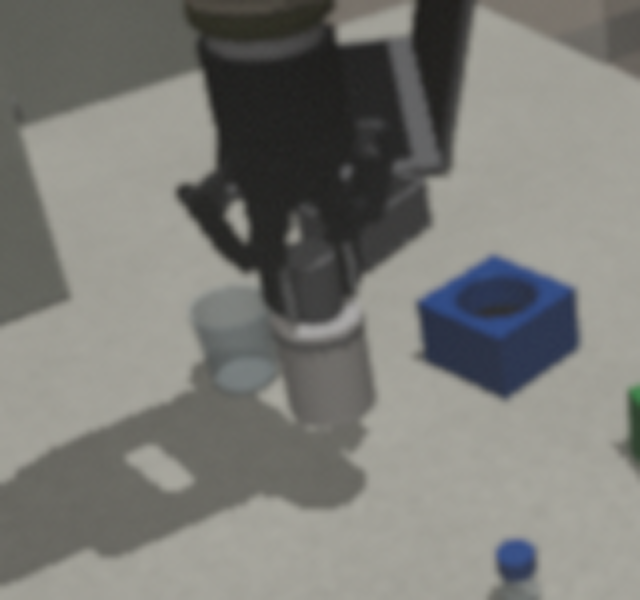

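The first canister weighs 8.7 N, so it is solid and goes to the large orange dock. I'm carrying it there.

Emit:
{"name": "jog_arm", "arguments": {
  "increments": [
    {"rx": 0,"ry": 0,"rz": 0,"x": -5,"y": 10,"z": 15,"hand": 25},
    {"rx": 0,"ry": 0,"rz": 0,"x": -5,"y": 20,"z": 35,"hand": 25},
    {"rx": 0,"ry": 0,"rz": 0,"x": 0,"y": 20,"z": 35,"hand": 25},
    {"rx": 0,"ry": 0,"rz": 0,"x": 0,"y": 20,"z": 35,"hand": 25},
    {"rx": 0,"ry": 0,"rz": 0,"x": 0,"y": 20,"z": 35,"hand": 25}
  ]
}}

```text
time_s: 14.1
eef_pos: [520.4, -7.9, 128.8]
ee_rot: [-0.5, -0.5, -0.5, 0.5]
force: [0.6, 1.0, -9.4]
grip_width: 0.403
```

Emit:
{"name": "jog_arm", "arguments": {
  "increments": [
    {"rx": 0,"ry": 0,"rz": 0,"x": 0,"y": 20,"z": 35,"hand": 25},
    {"rx": 0,"ry": 0,"rz": 0,"x": 0,"y": 20,"z": 35,"hand": 25},
    {"rx": 0,"ry": 0,"rz": 0,"x": 0,"y": 20,"z": 35,"hand": 25},
    {"rx": 0,"ry": 0,"rz": 0,"x": 0,"y": 20,"z": 35,"hand": 25},
    {"rx": 0,"ry": 0,"rz": 0,"x": 0,"y": 20,"z": 35,"hand": 25}
  ]
}}

```text
time_s: 14.72
eef_pos: [620.0, -183.0, 128.3]
ee_rot: [-0.5, -0.5, -0.5, 0.5]
force: [0.9, 0.1, -9.0]
grip_width: 0.403
```

Emit:
{"name": "jog_arm", "arguments": {
  "increments": [
    {"rx": 0,"ry": 0,"rz": 0,"x": 0,"y": 9,"z": 20,"hand": 25},
    {"rx": 0,"ry": 0,"rz": 0,"x": 0,"y": 0,"z": 4,"hand": 25},
    {"rx": 0,"ry": 0,"rz": 0,"x": 0,"y": 0,"z": 0,"hand": 25},
    {"rx": 0,"ry": 0,"rz": 0,"x": 0,"y": 0,"z": 0,"hand": 25}
  ]
}}

```text
time_s: 15.22
eef_pos: [628.5, -204.3, 129.0]
ee_rot: [0.5, 0.5, 0.5, -0.5]
force: [-0.2, 0.0, -9.2]
grip_width: 0.406
```

Run:
```python
from h import *
show([628.5,-205,102])
from rig import capture
o=capture("side")[:,:,::-1];cv2.imwrite("pics/side12.png",o)
t=capture("top")[:,:,::-1];cv2.imwrite("pics/top12.png",t)
P=st()[0]["eef_pos"];b=P[2]-38.7
print("bottom z",b,"proj bottom",proj("side",[P[0],P[1],b]),proj("top",[P[0],P[1],b]))
cv2.imwrite("pics/s12.png",np.hstack([cv2.resize(o[170:270,330:430],None,fx=4,fy=4,interpolation=cv2.INTER_CUBIC),cv2.resize(t[140:240,340:440],None,fx=4,fy=4,interpolation=cv2.INTER_CUBIC)]))
```

```text
t 15.22 pos [ 628.5 -204.3  129. ] F [-0.18  0.04 -9.16] Tq [ 0.01 -0.   -0.  ] grip mm 34.7 q6 [-0.49  0.67  1.13  0.    1.35 -0.49]
axes x [-0.  0. -1.] y [ 1.     0.001 -0.   ] z [ 0.001 -1.    -0.   ]
tool shift to tgt [27.   0.   0.8]
bottom z 90.41695528424582 proj bottom [380.94165314 216.87229321] [391.39734571 189.67479266]
```

View pics/s12.png

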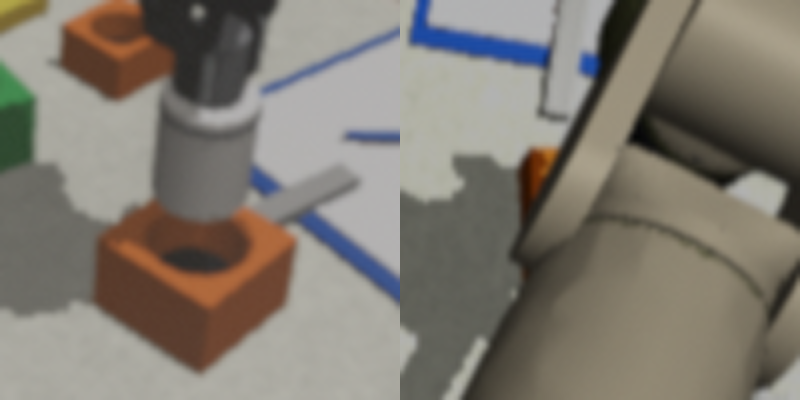

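Emit:
{"name": "jog_arm", "arguments": {
  "increments": [
    {"rx": 0,"ry": 0,"rz": 0,"x": 15,"y": 0,"z": 0.7,"hand": 25},
    {"rx": 0,"ry": 0,"rz": 0,"x": 13,"y": 0,"z": 0,"hand": 25},
    {"rx": 0,"ry": 0,"rz": 0,"x": 0,"y": 0,"z": 0,"hand": 25},
    {"rx": 0,"ry": 0,"rz": 0,"x": 0,"y": 0,"z": 0,"hand": 25}
  ]
}}

```text
time_s: 15.82
eef_pos: [628.8, -205.7, 101.1]
ee_rot: [0.5, 0.5, 0.5, -0.5]
force: [-0.3, 0.5, -8.2]
grip_width: 0.405
```

Run:
```python
from h import *
show()
from rig import capture
o=capture("side")[:,:,::-1].copy();cv2.imwrite("pics/side13.png",o)
P=st()[0]["eef_pos"];b=P[2]-38.7
print("bottom z",b,"proj bottom",proj("side",[P[0],P[1],b]))
f=6;x0,y0=335,180
c=cv2.resize(o[y0:y0+95,x0:x0+85],None,fx=f,fy=f,interpolation=cv2.INTER_CUBIC)
th=np.linspace(0,2*np.pi,60)
def circ(cx,cy,z,r,col):
    for a in th:
        p=proj("side",[cx+r*np.cos(a),cy+r*np.sin(a),z]);cv2.circle(c,(int((p[0]-x0+.5)*f),int((p[1]-y0+.5)*f)),1,col,-1)
circ(P[0],P[1],b,28,(0,0,255));circ(P[0],P[1],55,33,(0,255,0))
circ(P[0],P[1],b+70,28,(0,0,255))
cv2.imwrite("pics/s13.png",c)
```

```text
t 15.82 pos [ 628.8 -205.7  101.1] F [-0.33  0.53 -8.22] Tq [-0.03 -0.03  0.03] grip mm 34.6 q6 [-0.49  0.69  1.16  0.    1.29 -0.49]
axes x [ 0. -0. -1.] y [1. 0. 0.] z [ 0. -1.  0.]
bottom z 62.73833922886739 proj bottom [380.40678429 226.13426   ]
```

View pics/s13.png

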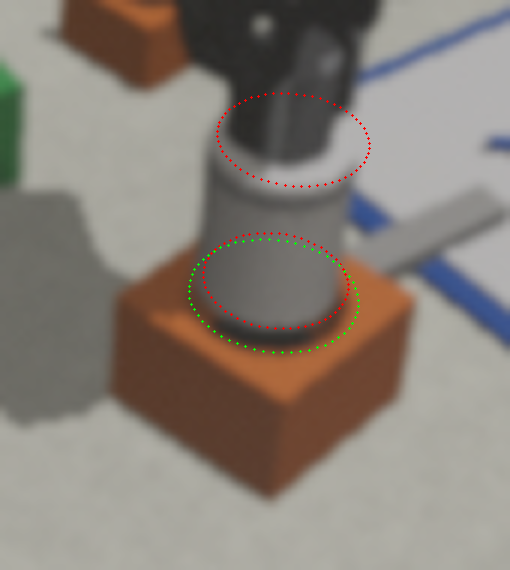

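```bash
cat > edge.py <<'E'
from h import *
from scipy.optimize import minimize
from scipy.ndimage import map_coordinates,gaussian_filter
def gmag(im,s=0.8):
    g=[gaussian_filter(im[:,:,k].astype(float),s) for k in range(3)]
    return sum(np.hypot(cv2.Sobel(a,cv2.CV_64F,1,0),cv2.Sobel(a,cv2.CV_64F,0,1)) for a in g)
def score(n,G,pts):
    uv=np.array([proj(n,p) for p in pts]);return map_coordinates(G,[uv[:,1],uv[:,0]],order=1).mean()
def seg(a,b,k=25): return [np.array(a)+(np.array(b)-a)*t for t in np.linspace(.04,.96,k)]
def cam(n): c=C[n];return -c["R"].T@c["t"]
def dock_pts(n,x,y,a,faces=True):
    R=np.array([[np.cos(a),-np.sin(a)],[np.sin(a),np.cos(a)]])
    q=[R@(np.array(s)*42)+[x,y] for s in((-1,-1),(1,-1),(1,1),(-1,1))]
    T=[np.r_[p,55.] for p in q];B=[np.r_[p,0.] for p in q];P=[]
    o=cam(n)
    vis=[ (np.cross(T[(i+1)%4]-T[i],[0,0,-1.]) @ (o-T[i]))  for i in range(4)]
    for i in range(4):
        j=(i+1)%4;P+=seg(T[i],T[j])
        nrm=np.array([(T[j]-T[i])[1],-(T[j]-T[i])[0],0]);
        if faces and nrm@(o-T[i])>0:
            P+=seg(B[i],B[j])
    return P
def ring(x,y,z,r,k=60,a0=0,a1=2*np.pi): return [np.array([x+r*np.cos(t),y+r*np.sin(t),z]) for t in np.linspace(a0,a1,k)]
def can_pts(n,x,y,b):
    o=cam(n);az=np.arctan2(o[1]-y,o[0]-x)
    P=ring(x,y,b,28,30,az-1.3,az+1.3)+ring(x,y,b+70,28,24,az-1.5,az+1.5)
    for s in(-1,1):
        t=az+s*1.6
        e=np.array([x+28*np.cos(t),y+28*np.sin(t)]);P+=seg(np.r_[e,b],np.r_[e,b+70.],25)
    return P
def fit(f,x0,st):
    best=None
    x0=np.array(x0,float)
    import itertools
    for d in itertools.product(*[(-s,0,s) for s in st]):
        s=x0+d;sim=[s]+[s+np.eye(len(s))[i]*st[i]*.5 for i in range(len(s))]
        r=minimize(lambda p:-f(p),s,method="Nelder-Mead",options=dict(initial_simplex=sim,maxiter=120))
        if best is None or r.fun<best.fun:best=r
    return best.x,-best.fun
E
python3 - <<'E'
from edge import *
G0=gmag(cv2.imread("pics/side0.png"));T0=gmag(cv2.imread("pics/top0.png"));G13=gmag(cv2.imread("pics/side13.png"))
for nm,x0 in(("blue",(605,216,17)),("green",(628,8,-24)),("orange",(628,-205,2))):
  for n,G in(("side",G0),("top",T0)):
    r=fit(lambda p:score(n,G,dock_pts(n,p[0],p[1],p[2]/100)),x0,(5,5,5))
    m=fit(lambda p:score(n,G,ring(p[0],p[1],55,33)),r[0][:2],(3,3))
    m2=fit(lambda p:score(n,G,ring(p[0],p[1],52,30)),r[0][:2],(3,3))
    print(nm,n,"block",r[0].round(1),round(r[1]),"mouth33",m[0].round(1),round(m[1]),"m30",m2[0].round(1),round(m2[1]))
print("can13 side apparent",fit(lambda p:score("side",G13,can_pts("side",p[0],p[1],62.7)),(628,-205),(5,5)))
for nm,x0 in(("c1",(429,149)),("c2",(470,-145))):
  for n,G in(("side",G0),("top",T0)):
    print(nm,n,fit(lambda p:score(n,G,can_pts(n,p[0],p[1],0)+ring(p[0],p[1],112,18)),x0,(4,4)))
E
```

```text
blue side block [600.8 214.6  19.1] 434 mouth33 [608.8 225.9] 288 m30 [614.  234.1] 291
blue top block [605.8 217.1  17.5] 577 mouth33 [607.  217.2] 284 m30 [606.4 217.1] 337
green side block [623.4   8.5 -21.8] 392 mouth33 [606.4  22.7] 271 m30 [626.3   9.2] 212
green top block [628.5   9.9 -24.1] 482 mouth33 [629.4   9.1] 286 m30 [631.2   8.3] 317
orange side block [ 625.6 -204.2    2.8] 396 mouth33 [ 627.6 -203.5] 227 m30 [ 627.7 -204.2] 274
orange top block [ 629.1 -203.3    2.2] 515 mouth33 [ 630.  -204.8] 361 m30 [ 630.  -205.2] 436
can13 side apparent (array([ 625.10186155, -204.22018225]), np.float64(350.21152771409413))
c1 side (array([425.25190829, 147.69048956]), np.float64(343.8873403778356))
c1 top (array([431.19201522, 147.58898478]), np.float64(280.0046829598985))
c2 side (array([ 467.38056404, -145.04691472]), np.float64(320.4252949537015))
c2 top (array([ 466.38748044, -120.7256459 ]), np.float64(393.6916765436202))
```

Side-view fits put the dock at apparent (625.6,-204.2) and the canister at (625.1,-204.2), so they agree to about 0.5 mm. I'll nudge +0.7 in x and lower carefully.

Emit:
{"name": "jog_arm", "arguments": {
  "increments": [
    {"rx": 0,"ry": 0,"rz": 0,"x": 3,"y": 0.7,"z": 0,"hand": 25},
    {"rx": 0,"ry": 0,"rz": 0,"x": 3,"y": 0,"z": 0,"hand": 25},
    {"rx": 0,"ry": 0,"rz": 0,"x": 1,"y": 0,"z": 0,"hand": 25},
    {"rx": 0,"ry": 0,"rz": 0,"x": 1,"y": 0,"z": 0,"hand": 25}
  ]
}}

```text
time_s: 16.38
eef_pos: [629.4, -205.6, 92.9]
ee_rot: [0.5, 0.5, 0.5, -0.5]
force: [-0.2, 0.6, -7.6]
grip_width: 0.404
```

Emit:
{"name": "jog_arm", "arguments": {
  "increments": [
    {"rx": 0,"ry": 0,"rz": 0,"x": 1,"y": 0,"z": 0,"hand": 25},
    {"rx": 0,"ry": 0,"rz": 0,"x": 0.5,"y": 0,"z": 0,"hand": 25}
  ]
}}

```text
time_s: 16.62
eef_pos: [629.4, -205.6, 91.4]
ee_rot: [0.5, 0.5, 0.5, -0.5]
force: [0.5, -0.8, -8.7]
grip_width: 0.403
```

Emit:
{"name": "jog_arm", "arguments": {
  "increments": [
    {"rx": 0,"ry": 0,"rz": 0,"x": 1,"y": 0,"z": 0,"hand": 25},
    {"rx": 0,"ry": 0,"rz": 0,"x": 0.7,"y": 0,"z": 0,"hand": 25}
  ]
}}

```text
time_s: 16.88
eef_pos: [629.3, -205.6, 89.7]
ee_rot: [0.5, 0.5, 0.5, -0.5]
force: [-0.5, 0.2, -8.9]
grip_width: 0.407
```

Emit:
{"name": "jog_arm", "arguments": {
  "increments": [
    {"rx": 0,"ry": 0,"rz": 0,"x": 1,"y": 0,"z": 0,"hand": 25},
    {"rx": 0,"ry": 0,"rz": 0,"x": 0.8,"y": 0,"z": 0,"hand": 25}
  ]
}}

```text
time_s: 17.12
eef_pos: [629.3, -205.6, 87.9]
ee_rot: [-0.5, -0.5, -0.5, 0.5]
force: [0.5, 0.5, -8.4]
grip_width: 0.407
```

Emit:
{"name": "jog_arm", "arguments": {
  "increments": [
    {"rx": 0,"ry": 0,"rz": 0,"x": 1,"y": 0,"z": 0,"hand": 25},
    {"rx": 0,"ry": 0,"rz": 0,"x": 0.8,"y": 0,"z": 0,"hand": 25}
  ]
}}

```text
time_s: 17.38
eef_pos: [629.3, -205.6, 86.1]
ee_rot: [-0.5, -0.5, -0.5, 0.5]
force: [-0.4, -0.6, -8.5]
grip_width: 0.401
```

It has entered the well with no side force. I'm going down towards the plunger.

Emit:
{"name": "jog_arm", "arguments": {
  "increments": [
    {"rx": 0,"ry": 0,"rz": 0,"x": 2.5,"y": 0,"z": 0,"hand": 25},
    {"rx": 0,"ry": 0,"rz": 0,"x": 2.5,"y": 0,"z": 0,"hand": 25},
    {"rx": 0,"ry": 0,"rz": 0,"x": 2,"y": 0,"z": 0,"hand": 25},
    {"rx": 0,"ry": 0,"rz": 0,"x": 1,"y": 0,"z": 0,"hand": 25}
  ]
}}

```text
time_s: 17.88
eef_pos: [629.3, -205.6, 77.9]
ee_rot: [0.5, 0.5, 0.5, -0.5]
force: [0.7, -0.1, -8.0]
grip_width: 0.406
```

Emit:
{"name": "jog_arm", "arguments": {
  "increments": [
    {"rx": 0,"ry": 0,"rz": 0,"x": 0.8,"y": 0,"z": 0,"hand": 25},
    {"rx": 0,"ry": 0,"rz": 0,"x": 0.8,"y": 0,"z": 0,"hand": 25}
  ]
}}

```text
time_s: 18.12
eef_pos: [629.4, -205.6, 76.5]
ee_rot: [0.5, 0.5, 0.5, -0.5]
force: [0.4, -0.4, -8.7]
grip_width: 0.405
```

Emit:
{"name": "jog_arm", "arguments": {
  "increments": [
    {"rx": 0,"ry": 0,"rz": 0,"x": 0.8,"y": 0,"z": 0,"hand": 25},
    {"rx": 0,"ry": 0,"rz": 0,"x": 0.8,"y": 0,"z": 0,"hand": 25},
    {"rx": 0,"ry": 0,"rz": 0,"x": 0.8,"y": 0,"z": 0,"hand": 25}
  ]
}}

```text
time_s: 18.5
eef_pos: [629.3, -205.6, 74.1]
ee_rot: [0.5, 0.5, 0.5, -0.5]
force: [0.2, -0.5, -8.0]
grip_width: 0.409
```

Emit:
{"name": "jog_arm", "arguments": {
  "increments": [
    {"rx": 0,"ry": 0,"rz": 0,"x": 0.8,"y": 0,"z": 0,"hand": 25},
    {"rx": 0,"ry": 0,"rz": 0,"x": 0.8,"y": 0,"z": 0,"hand": 25},
    {"rx": 0,"ry": 0,"rz": 0,"x": 0.8,"y": 0,"z": 0,"hand": 25}
  ]
}}

```text
time_s: 18.88
eef_pos: [629.3, -205.6, 71.7]
ee_rot: [0.5, 0.5, 0.5, -0.5]
force: [-0.1, 0.9, -8.9]
grip_width: 0.404
```

Emit:
{"name": "jog_arm", "arguments": {
  "increments": [
    {"rx": 0,"ry": 0,"rz": 0,"x": 0.8,"y": 0,"z": 0,"hand": 25},
    {"rx": 0,"ry": 0,"rz": 0,"x": 0.8,"y": 0,"z": 0,"hand": 25},
    {"rx": 0,"ry": 0,"rz": 0,"x": 0.8,"y": 0,"z": 0,"hand": 25}
  ]
}}

```text
time_s: 19.25
eef_pos: [629.3, -205.6, 69.3]
ee_rot: [-0.5, -0.5, -0.5, 0.5]
force: [-0.3, 0.3, -9.3]
grip_width: 0.405
```

Emit:
{"name": "jog_arm", "arguments": {
  "increments": [
    {"rx": 0,"ry": 0,"rz": 0,"x": 0.8,"y": 0,"z": 0,"hand": 25},
    {"rx": 0,"ry": 0,"rz": 0,"x": 0.8,"y": 0,"z": 0,"hand": 25},
    {"rx": 0,"ry": 0,"rz": 0,"x": 0.8,"y": 0,"z": 0,"hand": 25}
  ]
}}

```text
time_s: 19.62
eef_pos: [629.3, -205.6, 66.9]
ee_rot: [-0.5, -0.5, -0.5, 0.5]
force: [-0.3, -0.3, -8.3]
grip_width: 0.408
```

Emit:
{"name": "jog_arm", "arguments": {
  "increments": [
    {"rx": 0,"ry": 0,"rz": 0,"x": 0.8,"y": 0,"z": 0,"hand": 25},
    {"rx": 0,"ry": 0,"rz": 0,"x": 0.8,"y": 0,"z": 0,"hand": 25},
    {"rx": 0,"ry": 0,"rz": 0,"x": 0.8,"y": 0,"z": 0,"hand": 25}
  ]
}}

```text
time_s: 20.0
eef_pos: [629.5, -205.7, 65.1]
ee_rot: [0.5, 0.5, 0.5, -0.5]
force: [-1.8, -0.8, -1.8]
grip_width: 0.403
```

Emit:
{"name": "jog_arm", "arguments": {
  "increments": [
    {"rx": 0,"ry": 0,"rz": 0,"x": 0.8,"y": 0,"z": 0,"hand": 25},
    {"rx": 0,"ry": 0,"rz": 0,"x": 0.8,"y": 0,"z": 0,"hand": 25}
  ]
}}

```text
time_s: 20.25
eef_pos: [629.6, -205.8, 64.1]
ee_rot: [0.5, 0.5, 0.5, -0.5]
force: [-4.1, 1.7, 2.5]
grip_width: 0.407
```

Plunger contact is at reported z of about 65, so its stop should be near 53.

Emit:
{"name": "jog_arm", "arguments": {
  "increments": [
    {"rx": 0,"ry": 0,"rz": 0,"x": 0.8,"y": 0,"z": 0,"hand": 25},
    {"rx": 0,"ry": 0,"rz": 0,"x": 0.8,"y": 0,"z": 0,"hand": 25},
    {"rx": 0,"ry": 0,"rz": 0,"x": 0.8,"y": 0,"z": 0,"hand": 25}
  ]
}}

```text
time_s: 20.62
eef_pos: [629.5, -205.7, 60.7]
ee_rot: [0.5, 0.5, 0.5, -0.5]
force: [-2.9, 0.2, 3.7]
grip_width: 0.402
```

Emit:
{"name": "jog_arm", "arguments": {
  "increments": [
    {"rx": 0,"ry": 0,"rz": 0,"x": 0.8,"y": 0,"z": 0,"hand": 25},
    {"rx": 0,"ry": 0,"rz": 0,"x": 0.8,"y": 0,"z": 0,"hand": 25},
    {"rx": 0,"ry": 0,"rz": 0,"x": 0.8,"y": 0,"z": 0,"hand": 25}
  ]
}}

```text
time_s: 21.0
eef_pos: [629.5, -205.7, 58.1]
ee_rot: [0.5, 0.5, 0.5, -0.5]
force: [-1.7, 0.5, 3.1]
grip_width: 0.408
```

Emit:
{"name": "jog_arm", "arguments": {
  "increments": [
    {"rx": 0,"ry": 0,"rz": 0,"x": 0.8,"y": 0,"z": 0,"hand": 25},
    {"rx": 0,"ry": 0,"rz": 0,"x": 0.7,"y": 0,"z": 0,"hand": 25},
    {"rx": 0,"ry": 0,"rz": 0,"x": 0.6,"y": 0,"z": 0,"hand": 25}
  ]
}}

```text
time_s: 21.38
eef_pos: [629.4, -205.6, 56.0]
ee_rot: [0.5, 0.5, 0.5, -0.5]
force: [-2.6, -0.1, 4.1]
grip_width: 0.406
```

Emit:
{"name": "jog_arm", "arguments": {
  "increments": [
    {"rx": 0,"ry": 0,"rz": 0,"x": 0.5,"y": 0,"z": 0,"hand": 25},
    {"rx": 0,"ry": 0,"rz": 0,"x": 0.3,"y": 0,"z": 0,"hand": 25}
  ]
}}

```text
time_s: 21.62
eef_pos: [629.4, -205.6, 55.3]
ee_rot: [0.5, 0.5, 0.5, -0.5]
force: [-1.6, 0.7, 3.0]
grip_width: 0.399
```

Emit:
{"name": "jog_arm", "arguments": {
  "increments": [
    {"rx": 0,"ry": 0,"rz": 0,"x": 0.3,"y": 0,"z": 0,"hand": 25},
    {"rx": 0,"ry": 0,"rz": 0,"x": 0.2,"y": 0,"z": 0,"hand": 25}
  ]
}}

```text
time_s: 21.88
eef_pos: [629.4, -205.6, 54.7]
ee_rot: [0.5, 0.5, 0.5, -0.5]
force: [-1.3, 0.4, 2.5]
grip_width: 0.399
```

Emit:
{"name": "jog_arm", "arguments": {
  "increments": [
    {"rx": 0,"ry": 0,"rz": 0,"x": 0.3,"y": 0,"z": 0,"hand": 25},
    {"rx": 0,"ry": 0,"rz": 0,"x": 0.3,"y": 0,"z": 0,"hand": 25}
  ]
}}

```text
time_s: 22.12
eef_pos: [629.4, -205.6, 54.1]
ee_rot: [0.5, 0.5, 0.5, -0.5]
force: [-0.9, -0.3, 2.3]
grip_width: 0.405
```

Emit:
{"name": "jog_arm", "arguments": {
  "increments": [
    {"rx": 0,"ry": 0,"rz": 0,"x": 0.3,"y": 0,"z": 0,"hand": 25}
  ]
}}

```text
time_s: 22.25
eef_pos: [629.4, -205.6, 53.8]
ee_rot: [0.5, 0.5, 0.5, -0.5]
force: [-0.8, -0.8, 2.8]
grip_width: 0.405
```

Emit:
{"name": "jog_arm", "arguments": {
  "increments": [
    {"rx": 0,"ry": 0,"rz": 0,"x": 0.3,"y": 0,"z": 0,"hand": 25}
  ]
}}

```text
time_s: 22.38
eef_pos: [629.4, -205.6, 53.5]
ee_rot: [0.5, 0.5, 0.5, -0.5]
force: [-0.9, 0.4, 2.8]
grip_width: 0.406
```

Emit:
{"name": "jog_arm", "arguments": {
  "increments": [
    {"rx": 0,"ry": 0,"rz": 0,"x": 0.25,"y": 0,"z": 0,"hand": 25}
  ]
}}

```text
time_s: 22.5
eef_pos: [629.4, -205.6, 53.3]
ee_rot: [0.5, 0.5, 0.5, -0.5]
force: [-0.5, -0.1, 3.4]
grip_width: 0.405
```

Emit:
{"name": "jog_arm", "arguments": {
  "increments": [
    {"rx": 0,"ry": 0,"rz": 0,"x": 0.2,"y": 0,"z": 0,"hand": 25}
  ]
}}

```text
time_s: 22.62
eef_pos: [629.4, -205.6, 53.0]
ee_rot: [0.5, 0.5, 0.5, -0.5]
force: [-0.3, 0.3, 3.2]
grip_width: 0.409
```

Emit:
{"name": "jog_arm", "arguments": {
  "increments": [
    {"rx": 0,"ry": 0,"rz": 0,"x": 0.25,"y": 0,"z": 0,"hand": 25}
  ]
}}

```text
time_s: 22.75
eef_pos: [629.4, -205.7, 53.0]
ee_rot: [0.5, 0.5, 0.5, -0.5]
force: [-1.2, 0.1, 4.8]
grip_width: 0.403
```

Emit:
{"name": "jog_arm", "arguments": {
  "increments": [
    {"rx": 0,"ry": 0,"rz": 0,"x": 0.2,"y": 0,"z": 0,"hand": 25}
  ]
}}

```text
time_s: 22.88
eef_pos: [629.4, -205.6, 53.0]
ee_rot: [0.5, 0.5, 0.5, -0.5]
force: [-1.4, 0.1, 5.8]
grip_width: 0.408
```

Emit:
{"name": "jog_arm", "arguments": {
  "increments": [
    {"rx": 0,"ry": 0,"rz": 0,"x": 0.3,"y": 0,"z": 0,"hand": 25}
  ]
}}

```text
time_s: 23.0
eef_pos: [629.4, -205.7, 53.0]
ee_rot: [0.5, 0.5, 0.5, -0.5]
force: [-2.0, 1.1, 8.4]
grip_width: 0.405
```

Emit:
{"name": "jog_arm", "arguments": {
  "increments": [
    {"rx": 0,"ry": 0,"rz": 0,"x": 0,"y": 0,"z": 0,"hand": 25}
  ]
}}

```text
time_s: 23.12
eef_pos: [629.4, -205.7, 53.0]
ee_rot: [0.5, 0.5, 0.5, -0.5]
force: [-3.0, 1.0, 6.7]
grip_width: 0.406
```

Position held at 53.0 while the force rose, so it is on the stop. I'm relieving, releasing and going up.

Emit:
{"name": "jog_arm", "arguments": {
  "increments": [
    {"rx": 0,"ry": 0,"rz": 0,"x": -0.5,"y": 0,"z": 0,"hand": 25},
    {"rx": 0,"ry": 0,"rz": 0,"x": 0,"y": 0,"z": 0,"hand": 45},
    {"rx": 0,"ry": 0,"rz": 0,"x": 0,"y": 0,"z": 0,"hand": 60},
    {"rx": 0,"ry": 0,"rz": 0,"x": -5,"y": 0,"z": 0,"hand": 75},
    {"rx": 0,"ry": 0,"rz": 0,"x": -30,"y": 0,"z": 0,"hand": 80}
  ],
  "force": 20
}}

```text
time_s: 23.75
eef_pos: [628.4, -205.1, 86.6]
ee_rot: [0.499, 0.5, 0.501, -0.5]
force: [-0.4, -0.6, -0.0]
grip_width: 0.932
```

Emit:
{"name": "jog_arm", "arguments": {
  "increments": [
    {"rx": 0,"ry": 0,"rz": 0,"x": -50,"y": 0,"z": 0,"hand": 85},
    {"rx": 0,"ry": 0,"rz": 0,"x": -25,"y": -15,"z": -10,"hand": 85},
    {"rx": 0,"ry": 0,"rz": 0,"x": 0,"y": -50,"z": -20,"hand": 85},
    {"rx": 0,"ry": 0,"rz": 0,"x": 0,"y": -50,"z": -20,"hand": 85},
    {"rx": 0,"ry": 0,"rz": 0,"x": 0,"y": -43,"z": -10,"hand": 85}
  ]
}}

```text
time_s: 24.38
eef_pos: [469.7, -144.7, 163.2]
ee_rot: [0.5, 0.5, 0.5, -0.5]
force: [0.4, -0.7, 0.0]
grip_width: 0.994
```

Emit:
{"name": "jog_arm", "arguments": {
  "increments": [
    {"rx": 0,"ry": 0,"rz": 0,"x": 0,"y": 0,"z": 0,"hand": 85}
  ]
}}

```text
time_s: 24.5
eef_pos: [469.6, -144.8, 163.5]
ee_rot: [0.5, 0.5, 0.5, -0.5]
force: [0.3, 0.2, 0.6]
grip_width: 0.996
```

Run:
```python
from h import *
show([470.5,-145,38])
from rig import capture
o=capture("side")[:,:,::-1];cv2.imwrite("pics/side14.png",o);t=capture("top")[:,:,::-1];cv2.imwrite("pics/top14.png",t)
cv2.imwrite("pics/s14.png",np.hstack([cv2.resize(o[150:290,270:420],(480,448),interpolation=cv2.INTER_CUBIC),cv2.resize(t[170:220,360:410],(300,448),interpolation=cv2.INTER_CUBIC)]))
from edge import *
G0=gmag(cv2.imread("pics/top0.png"))
for n,f in(("side","side0"),("top","top0")):
  G=gmag(cv2.imread(f"pics/{f}.png"))
  print(n,[ (a,fit(lambda p:score(n,G,ring(p[0],p[1],112,18)),a,(2,2))[0].round(1)) for a in((430,149),(470,-145))])
```

```text
t 24.5 pos [ 469.6 -144.8  163.5] F [0.31 0.24 0.59] Tq [-0.03  0.01 -0.01] grip mm 85.1 q6 [-0.54  0.27  1.64 -0.    1.23 -0.54]
axes x [ 0. -0. -1.] y [ 1. -0.  0.] z [-0. -1.  0.]
tool shift to tgt [125.5   0.9   0.2]
side [((430, 149), array([424.9, 146.4])), ((470, -145), array([ 466.5, -146.3]))]
top [((430, 149), array([431.3, 148.1])), ((470, -145), array([ 472.4, -143.5]))]
```

View pics/s14.png

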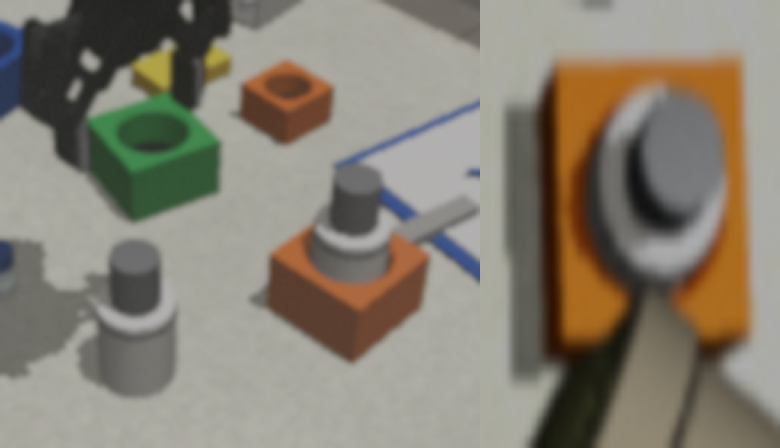

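Canister 1 stands upright in the orange dock. With the biases learned from canister 1, canister 2 should be at about (470.7,-143.2). Descending to it.

Emit:
{"name": "jog_arm", "arguments": {
  "increments": [
    {"rx": 0,"ry": 0,"rz": 0,"x": 45,"y": 1,"z": -1.5,"hand": 85},
    {"rx": 0,"ry": 0,"rz": 0,"x": 45,"y": 0,"z": 0,"hand": 85},
    {"rx": 0,"ry": 0,"rz": 0,"x": 30,"y": 0,"z": 0,"hand": 70},
    {"rx": 0,"ry": 0,"rz": 0,"x": 5,"y": 0,"z": 0,"hand": 55},
    {"rx": 0,"ry": 0,"rz": 0,"x": 0,"y": 0,"z": 0,"hand": 50}
  ]
}}

```text
time_s: 25.22
eef_pos: [473.3, -144.5, 38.5]
ee_rot: [0.5, 0.5, 0.5, -0.5]
force: [-0.3, 0.9, 0.9]
grip_width: 0.581
```

Emit:
{"name": "jog_arm", "arguments": {
  "increments": [
    {"rx": 0,"ry": 0,"rz": 0,"x": 0,"y": 0,"z": 0,"hand": 43},
    {"rx": 0,"ry": 0,"rz": 0,"x": 0,"y": 0,"z": 0,"hand": 40},
    {"rx": 0,"ry": 0,"rz": 0,"x": 0,"y": 0,"z": 0,"hand": 38},
    {"rx": 0,"ry": 0,"rz": 0,"x": 0,"y": 0,"z": 0,"hand": 35},
    {"rx": 0,"ry": 0,"rz": 0,"x": 0,"y": 0,"z": 0,"hand": 31}
  ],
  "force": 20
}}

```text
time_s: 25.85
eef_pos: [472.0, -144.2, 38.2]
ee_rot: [0.5, 0.5, 0.5, -0.5]
force: [-4.9, 0.6, 6.7]
grip_width: 0.417
```

Run:
```python
from h import *
show()
```

```text
t 25.85 pos [ 472.  -144.2   38.2] F [-4.92  0.6   6.69] Tq [-0.04  0.85 -0.01] grip mm 35.6 q6 [-0.53  0.43  1.78 -0.    0.93 -0.53]
axes x [-0.001 -0.    -1.   ] y [ 1.     0.    -0.001] z [ 0. -1.  0.]
```

Emit:
{"name": "jog_arm", "arguments": {
  "increments": [
    {"rx": 0,"ry": 0,"rz": 0,"x": 0,"y": -0.6,"z": 0,"hand": 31},
    {"rx": 0,"ry": 0,"rz": 0,"x": 0,"y": 0,"z": 0,"hand": 45},
    {"rx": 0,"ry": 0,"rz": 0,"x": 0,"y": 0,"z": 0,"hand": 55},
    {"rx": -0.18,"ry": 0,"rz": 0,"x": 0,"y": 0,"z": 0,"hand": 55},
    {"rx": -0.18,"ry": 0,"rz": 0,"x": 0,"y": 0,"z": 0,"hand": 55}
  ],
  "force": 20
}}

```text
time_s: 26.48
eef_pos: [471.9, -144.1, 37.8]
ee_rot: [0.583, 0.401, 0.583, -0.401]
force: [-1.0, 0.9, -0.0]
grip_width: 0.645
```

Emit:
{"name": "jog_arm", "arguments": {
  "increments": [
    {"rx": -0.18,"ry": 0,"rz": 0,"x": 0,"y": 0,"z": 0,"hand": 55},
    {"rx": -0.18,"ry": 0,"rz": 0,"x": 0,"y": 0,"z": 0,"hand": 55},
    {"rx": -0.18,"ry": 0,"rz": 0,"x": 0,"y": 0,"z": 0,"hand": 55},
    {"rx": -0.18,"ry": 0,"rz": 0,"x": 0,"y": 0,"z": 0,"hand": 55},
    {"rx": -0.18,"ry": 0,"rz": 0,"x": 0,"y": 0,"z": 0,"hand": 55}
  ]
}}

```text
time_s: 27.1
eef_pos: [471.9, -144.1, 37.8]
ee_rot: [0.699, 0.107, 0.699, -0.107]
force: [0.0, 0.9, -0.5]
grip_width: 0.643
```

Emit:
{"name": "jog_arm", "arguments": {
  "increments": [
    {"rx": -0.18,"ry": 0,"rz": 0,"x": 0,"y": 0,"z": 0,"hand": 55},
    {"rx": -0.131,"ry": 0,"rz": 0,"x": 0,"y": 0,"z": 0,"hand": 50},
    {"rx": 0,"ry": 0,"rz": 0,"x": 0,"y": 0,"z": 0,"hand": 44}
  ]
}}

```text
time_s: 27.48
eef_pos: [471.8, -144.1, 37.8]
ee_rot: [0.707, 0.0, 0.707, -0.0]
force: [-0.8, 0.4, -0.1]
grip_width: 0.516
```

Emit:
{"name": "jog_arm", "arguments": {
  "increments": [
    {"rx": 0,"ry": 0,"rz": 0,"x": 0,"y": 0,"z": 0,"hand": 41},
    {"rx": 0,"ry": 0,"rz": 0,"x": 0,"y": 0,"z": 0,"hand": 38},
    {"rx": 0,"ry": 0,"rz": 0,"x": 0,"y": 0,"z": 0,"hand": 36},
    {"rx": 0,"ry": 0,"rz": 0,"x": 0,"y": 0,"z": 0,"hand": 33},
    {"rx": 0,"ry": 0,"rz": 0,"x": 0,"y": 0,"z": 0,"hand": 30}
  ],
  "force": 20
}}

```text
time_s: 28.1
eef_pos: [471.8, -143.8, 37.9]
ee_rot: [0.707, 0.0, 0.707, 0.0]
force: [-0.2, 3.3, 2.3]
grip_width: 0.412
```

Run:
```python
from h import *
show()
```

```text
t 28.1 pos [ 471.8 -143.8   37.9] F [-0.23  3.3   2.33] Tq [ 0.71 -0.03 -0.07] grip mm 35.2 q6 [-0.53  0.43  1.78  0.    0.93 -2.11]
axes x [ 0.  0. -1.] y [0. 1. 0.] z [ 1. -0.  0.]
```

Centred. Now grip firmly, lift and weigh.

Emit:
{"name": "jog_arm", "arguments": {
  "increments": [
    {"rx": 0,"ry": 0,"rz": 0,"x": 0,"y": 0.3,"z": 0,"hand": 25},
    {"rx": 0,"ry": 0,"rz": 0,"x": 0,"y": 0,"z": 0,"hand": 25},
    {"rx": 0,"ry": 0,"rz": 0,"x": -15,"y": 0,"z": 0,"hand": 25},
    {"rx": 0,"ry": 0,"rz": 0,"x": -35,"y": 0,"z": 0,"hand": 25},
    {"rx": 0,"ry": 0,"rz": 0,"x": -30,"y": 0,"z": 0,"hand": 25}
  ],
  "force": 60
}}

```text
time_s: 28.72
eef_pos: [471.5, -144.0, 119.2]
ee_rot: [0.707, -0.0, 0.707, -0.0]
force: [0.3, -0.1, -4.1]
grip_width: 0.413
```

Emit:
{"name": "jog_arm", "arguments": {
  "increments": [
    {"rx": 0,"ry": 0,"rz": 0,"x": 0,"y": 0,"z": 0,"hand": 25},
    {"rx": 0,"ry": 0,"rz": 0,"x": 0,"y": 0,"z": 0,"hand": 25},
    {"rx": 0,"ry": 0,"rz": 0,"x": 0,"y": 0,"z": 0,"hand": 25}
  ]
}}

```text
time_s: 29.1
eef_pos: [471.1, -143.5, 116.5]
ee_rot: [0.706, 0.0, 0.708, 0.0]
force: [-0.5, -0.2, -4.1]
grip_width: 0.407
```

Run:
```python
from h import *
show()
from rig import capture,sense
F=[sense()["force"][2]]
o=capture("side")[:,:,::-1];cv2.imwrite("pics/side15.png",o);F.append(sense()["force"][2])
t=capture("top")[:,:,::-1];cv2.imwrite("pics/top15.png",t);F.append(sense()["force"][2])
print(F)
from edge import *
G0=gmag(cv2.imread("pics/side0.png"));n="side"
for f in ("side14",):
  G=gmag(cv2.imread(f"pics/{f}.png"))
  for nm,x0 in(("green",(624,8,-22)),):
    print(nm,fit(lambda p:score(n,G,dock_pts(n,p[0],p[1],p[2]/100)),x0,(5,5,5)))
T=gmag(cv2.imread("pics/top15.png"));
for nm,x0 in(("orange",(628,-205,2)),):
    print(fit(lambda p:score("top",T,dock_pts("top",p[0],p[1],p[2]/100)),x0,(5,5,5)))
P=st()[0]["eef_pos"]
print(P,fit(lambda p:score("side",gmag(o),can_pts("side",p[0],p[1],P[2]-37.8)),P[:2],(4,4)))
```

```text
t 29.1 pos [ 471.1 -143.5  116.5] F [-0.49 -0.21 -4.1 ] Tq [ 0.03 -0.02 -0.  ] grip mm 34.7 q6 [-0.53  0.32  1.7  -0.    1.12 -2.1 ]
axes x [-0.002  0.001 -1.   ] y [-0.     1.     0.001] z [ 1.     0.    -0.002]
[np.float64(-4.101238306744358), np.float64(-4.976140292802544), np.float64(-3.4805785449706734)]
green (array([623.76727267,   8.55002414, -22.2529317 ]), np.float64(414.27866003181174))
(array([ 629.27579002, -203.26012889,    2.04622956]), np.float64(468.2083969376564))
[ 471.33039635 -143.61992719  116.91595286] (array([ 468.09581284, -143.53466875]), np.float64(393.35282709007294))
```

The second weighs about 4.2 N on average, and hollow would read about 2 N, so it is packed and goes to green. More force readings will come on the way.

Emit:
{"name": "jog_arm", "arguments": {
  "increments": [
    {"rx": 0,"ry": 0,"rz": 0,"x": -5,"y": 12,"z": 12,"hand": 25},
    {"rx": 0,"ry": 0,"rz": 0,"x": -5,"y": 27,"z": 27,"hand": 25},
    {"rx": 0,"ry": 0,"rz": 0,"x": 0,"y": 30,"z": 30,"hand": 25},
    {"rx": 0,"ry": 0,"rz": 0,"x": 0,"y": 30,"z": 30,"hand": 25},
    {"rx": 0,"ry": 0,"rz": 0,"x": 0,"y": 27,"z": 30,"hand": 25}
  ]
}}

```text
time_s: 29.82
eef_pos: [602.0, -15.6, 127.8]
ee_rot: [0.707, -0.0, 0.707, 0.0]
force: [0.1, -0.8, -5.2]
grip_width: 0.405
```

Emit:
{"name": "jog_arm", "arguments": {
  "increments": [
    {"rx": 0,"ry": 0,"rz": 0,"x": 0,"y": 20,"z": 20,"hand": 25},
    {"rx": 0,"ry": 0,"rz": 0,"x": 0,"y": 6,"z": 7,"hand": 25},
    {"rx": 0,"ry": 0,"rz": 0,"x": 0,"y": 0,"z": 0,"hand": 25},
    {"rx": 0,"ry": 0,"rz": 0,"x": 0,"y": 0,"z": 0,"hand": 25}
  ]
}}

```text
time_s: 30.32
eef_pos: [627.3, 7.7, 127.8]
ee_rot: [0.707, 0.0, 0.707, -0.0]
force: [-0.5, -0.8, -4.7]
grip_width: 0.406
```

Emit:
{"name": "jog_arm", "arguments": {
  "increments": [
    {"rx": 0,"ry": 0,"rz": 0,"x": 0,"y": 0,"z": 0,"hand": 25}
  ]
}}

```text
time_s: 30.45
eef_pos: [627.4, 7.6, 128.0]
ee_rot: [0.707, 0.0, 0.707, -0.0]
force: [0.6, -0.3, -5.1]
grip_width: 0.404
```

Run:
```python
from h import *
show([628,9,101])
```

```text
t 30.45 pos [627.4   7.6 128. ] F [ 0.64 -0.3  -5.07] Tq [ 0.   -0.05  0.02] grip mm 34.5 q6 [-0.17  0.59  1.25 -0.    1.3  -1.74]
axes x [ 0. -0. -1.] y [ 0.001  1.    -0.   ] z [ 1.    -0.001  0.   ]
tool shift to tgt [27.   1.4  0.6]
```

Packed is confirmed at about 4.7 N. I'm lowering to just above the rim and comparing in the side view.

Emit:
{"name": "jog_arm", "arguments": {
  "increments": [
    {"rx": 0,"ry": 0,"rz": 0,"x": 15,"y": 1.4,"z": 0.6,"hand": 25},
    {"rx": 0,"ry": 0,"rz": 0,"x": 13,"y": 0,"z": 0,"hand": 25},
    {"rx": 0,"ry": 0,"rz": 0,"x": 0,"y": 0,"z": 0,"hand": 25},
    {"rx": 0,"ry": 0,"rz": 0,"x": 0,"y": 0,"z": 0,"hand": 25}
  ]
}}

```text
time_s: 30.95
eef_pos: [628.5, 9.6, 100.0]
ee_rot: [0.707, -0.0, 0.707, 0.0]
force: [0.6, -0.8, -4.1]
grip_width: 0.407
```

Run:
```python
from edge import *
show()
from rig import capture
P=st()[0]["eef_pos"];b=P[2]-37.8
o=capture("side")[:,:,::-1].copy();cv2.imwrite("pics/side16.png",o);G=gmag(o)
print(b,"can",fit(lambda p:score("side",G,can_pts("side",p[0],p[1],b)),P[:2]-[4,0],(3,3)))
G0=gmag(cv2.imread("pics/side0.png"))
from edge import dock_pts
print("green all",fit(lambda p:score("side",G0,dock_pts("side",p[0],p[1],p[2]/100)),(624,8,-22),(4,4,4)),
 "topface",fit(lambda p:score("side",G0,dock_pts("side",p[0],p[1],p[2]/100,False)),(624,8,-22),(4,4,4)))
f=6;x0,y0=275,135
c=cv2.resize(o[y0:y0+95,x0:x0+85],None,fx=f,fy=f,interpolation=cv2.INTER_CUBIC)
def dr(Ps,col):
    for q in Ps:
        p=proj("side",q);cv2.circle(c,(int((p[0]-x0+.5)*f),int((p[1]-y0+.5)*f)),1,col,-1)
dr(can_pts("side",P[0],P[1],b),(0,0,255));dr(ring(P[0],P[1],55,33),(255,255,0))
cv2.imwrite("pics/s16.png",c)
```

```text
t 30.95 pos [628.5   9.6 100. ] F [ 0.65 -0.83 -4.07] Tq [ 0.01 -0.01  0.02] grip mm 34.8 q6 [-0.17  0.62  1.28  0.    1.24 -1.74]
axes x [ 0. -0. -1.] y [-0.  1. -0.] z [1. 0. 0.]
62.179889057678636 can (array([624.119651  ,   7.70981601]), np.float64(348.93406094980634))
green all (array([623.44466036,   8.4956977 , -21.77637902]), np.float64(391.60560032046357)) topface (array([623.50646013,   7.08765208, -21.70260909]), np.float64(319.81853594850634))
```

View pics/s16.png

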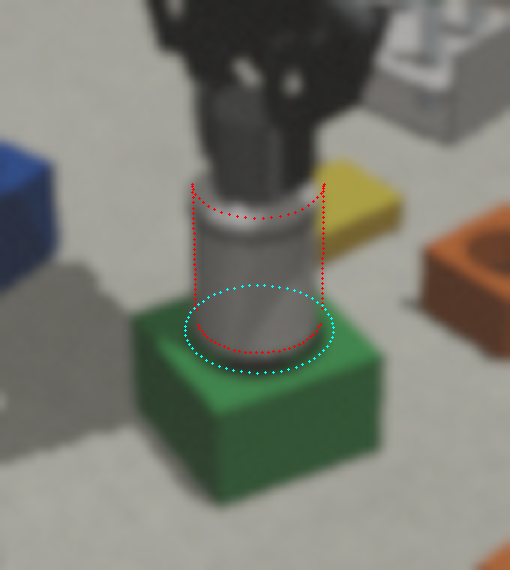

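The canister appears at (624.1,7.7) and the dock at (623.5,7.8). I'll shift -0.5 in x and lower.

Emit:
{"name": "jog_arm", "arguments": {
  "increments": [
    {"rx": 0,"ry": 0,"rz": 0,"x": 3,"y": 0,"z": -0.5,"hand": 25},
    {"rx": 0,"ry": 0,"rz": 0,"x": 3,"y": 0,"z": 0,"hand": 25},
    {"rx": 0,"ry": 0,"rz": 0,"x": 1,"y": 0,"z": 0,"hand": 25},
    {"rx": 0,"ry": 0,"rz": 0,"x": 1,"y": 0,"z": 0,"hand": 25}
  ]
}}

```text
time_s: 31.5
eef_pos: [627.8, 9.6, 91.8]
ee_rot: [0.707, -0.0, 0.707, 0.0]
force: [0.5, -0.7, -5.7]
grip_width: 0.404
```

Emit:
{"name": "jog_arm", "arguments": {
  "increments": [
    {"rx": 0,"ry": 0,"rz": 0,"x": 1,"y": 0,"z": 0,"hand": 25},
    {"rx": 0,"ry": 0,"rz": 0,"x": 0.7,"y": 0,"z": 0,"hand": 25}
  ]
}}

```text
time_s: 31.75
eef_pos: [627.8, 9.7, 90.1]
ee_rot: [0.707, -0.0, 0.707, 0.0]
force: [0.3, -0.2, -5.1]
grip_width: 0.401
```

Emit:
{"name": "jog_arm", "arguments": {
  "increments": [
    {"rx": 0,"ry": 0,"rz": 0,"x": 1,"y": 0,"z": 0,"hand": 25},
    {"rx": 0,"ry": 0,"rz": 0,"x": 0.7,"y": 0,"z": 0,"hand": 25}
  ]
}}

```text
time_s: 32.0
eef_pos: [627.8, 9.6, 88.4]
ee_rot: [0.707, -0.0, 0.707, 0.0]
force: [0.0, -0.2, -4.6]
grip_width: 0.407
```

Emit:
{"name": "jog_arm", "arguments": {
  "increments": [
    {"rx": 0,"ry": 0,"rz": 0,"x": 1,"y": 0,"z": 0,"hand": 25},
    {"rx": 0,"ry": 0,"rz": 0,"x": 0.8,"y": 0,"z": 0,"hand": 25}
  ]
}}

```text
time_s: 32.25
eef_pos: [627.8, 9.6, 86.5]
ee_rot: [0.707, -0.0, 0.707, 0.0]
force: [-0.0, -0.2, -5.4]
grip_width: 0.408
```

Emit:
{"name": "jog_arm", "arguments": {
  "increments": [
    {"rx": 0,"ry": 0,"rz": 0,"x": 1.2,"y": 0,"z": 0,"hand": 25},
    {"rx": 0,"ry": 0,"rz": 0,"x": 1.2,"y": 0,"z": 0,"hand": 25}
  ]
}}

```text
time_s: 32.5
eef_pos: [627.8, 9.6, 84.1]
ee_rot: [0.707, -0.0, 0.707, 0.0]
force: [-0.1, 0.5, -4.5]
grip_width: 0.409
```

Emit:
{"name": "jog_arm", "arguments": {
  "increments": [
    {"rx": 0,"ry": 0,"rz": 0,"x": 2,"y": 0,"z": 0,"hand": 25},
    {"rx": 0,"ry": 0,"rz": 0,"x": 2,"y": 0,"z": 0,"hand": 25},
    {"rx": 0,"ry": 0,"rz": 0,"x": 2,"y": 0,"z": 0,"hand": 25},
    {"rx": 0,"ry": 0,"rz": 0,"x": 1,"y": 0,"z": 0,"hand": 25}
  ]
}}

```text
time_s: 33.0
eef_pos: [627.7, 9.6, 77.0]
ee_rot: [0.707, -0.0, 0.707, 0.0]
force: [0.2, 0.7, -5.6]
grip_width: 0.412
```

Emit:
{"name": "jog_arm", "arguments": {
  "increments": [
    {"rx": 0,"ry": 0,"rz": 0,"x": 0.8,"y": 0,"z": 0,"hand": 25},
    {"rx": 0,"ry": 0,"rz": 0,"x": 0.8,"y": 0,"z": 0,"hand": 25},
    {"rx": 0,"ry": 0,"rz": 0,"x": 0.8,"y": 0,"z": 0,"hand": 25}
  ]
}}

```text
time_s: 33.38
eef_pos: [627.8, 9.6, 74.8]
ee_rot: [0.707, -0.0, 0.707, 0.0]
force: [0.2, -1.3, -4.6]
grip_width: 0.409
```

Emit:
{"name": "jog_arm", "arguments": {
  "increments": [
    {"rx": 0,"ry": 0,"rz": 0,"x": 0.8,"y": 0,"z": 0,"hand": 25},
    {"rx": 0,"ry": 0,"rz": 0,"x": 0.8,"y": 0,"z": 0,"hand": 25},
    {"rx": 0,"ry": 0,"rz": 0,"x": 0.8,"y": 0,"z": 0,"hand": 25}
  ]
}}

```text
time_s: 33.75
eef_pos: [627.8, 9.6, 72.4]
ee_rot: [0.707, -0.0, 0.707, 0.0]
force: [-0.3, -0.4, -4.8]
grip_width: 0.406
```

Emit:
{"name": "jog_arm", "arguments": {
  "increments": [
    {"rx": 0,"ry": 0,"rz": 0,"x": 0.8,"y": 0,"z": 0,"hand": 25},
    {"rx": 0,"ry": 0,"rz": 0,"x": 0.8,"y": 0,"z": 0,"hand": 25},
    {"rx": 0,"ry": 0,"rz": 0,"x": 0.8,"y": 0,"z": 0,"hand": 25}
  ]
}}

```text
time_s: 34.12
eef_pos: [627.8, 9.7, 70.0]
ee_rot: [0.707, -0.0, 0.707, 0.0]
force: [-0.2, 0.3, -5.3]
grip_width: 0.407
```

Emit:
{"name": "jog_arm", "arguments": {
  "increments": [
    {"rx": 0,"ry": 0,"rz": 0,"x": 0.8,"y": 0,"z": 0,"hand": 25},
    {"rx": 0,"ry": 0,"rz": 0,"x": 0.8,"y": 0,"z": 0,"hand": 25},
    {"rx": 0,"ry": 0,"rz": 0,"x": 0.8,"y": 0,"z": 0,"hand": 25}
  ]
}}

```text
time_s: 34.5
eef_pos: [627.8, 9.6, 67.6]
ee_rot: [0.707, -0.0, 0.707, 0.0]
force: [0.6, -0.0, -4.1]
grip_width: 0.407
```

Emit:
{"name": "jog_arm", "arguments": {
  "increments": [
    {"rx": 0,"ry": 0,"rz": 0,"x": 0.8,"y": 0,"z": 0,"hand": 25},
    {"rx": 0,"ry": 0,"rz": 0,"x": 0.8,"y": 0,"z": 0,"hand": 25},
    {"rx": 0,"ry": 0,"rz": 0,"x": 0.8,"y": 0,"z": 0,"hand": 25}
  ]
}}

```text
time_s: 34.88
eef_pos: [627.8, 9.6, 65.2]
ee_rot: [0.707, -0.0, 0.707, 0.0]
force: [0.7, -0.0, -3.9]
grip_width: 0.408
```

Emit:
{"name": "jog_arm", "arguments": {
  "increments": [
    {"rx": 0,"ry": 0,"rz": 0,"x": 0.8,"y": 0,"z": 0,"hand": 25},
    {"rx": 0,"ry": 0,"rz": 0,"x": 0.8,"y": 0,"z": 0,"hand": 25}
  ]
}}

```text
time_s: 35.12
eef_pos: [627.8, 9.7, 63.6]
ee_rot: [0.707, -0.0, 0.707, 0.0]
force: [-0.1, 0.4, -4.3]
grip_width: 0.411
```

Emit:
{"name": "jog_arm", "arguments": {
  "increments": [
    {"rx": 0,"ry": 0,"rz": 0,"x": 0.8,"y": 0,"z": 0,"hand": 25},
    {"rx": 0,"ry": 0,"rz": 0,"x": 0.8,"y": 0,"z": 0,"hand": 25}
  ]
}}

```text
time_s: 35.38
eef_pos: [628.3, 9.6, 63.3]
ee_rot: [0.708, -0.0, 0.707, -0.0]
force: [-3.6, 1.9, 6.8]
grip_width: 0.405
```

Emit:
{"name": "jog_arm", "arguments": {
  "increments": [
    {"rx": 0,"ry": 0,"rz": 0,"x": 0.8,"y": 0,"z": 0,"hand": 25}
  ]
}}

```text
time_s: 35.5
eef_pos: [628.3, 9.6, 62.7]
ee_rot: [0.708, -0.0, 0.706, -0.0]
force: [-3.7, 0.6, 7.9]
grip_width: 0.405
```

Contact is at about 63.5, so the stop is expected near 51.5.

Emit:
{"name": "jog_arm", "arguments": {
  "increments": [
    {"rx": 0,"ry": 0,"rz": 0,"x": 0.8,"y": 0,"z": 0,"hand": 25},
    {"rx": 0,"ry": 0,"rz": 0,"x": 0.8,"y": 0,"z": 0,"hand": 25},
    {"rx": 0,"ry": 0,"rz": 0,"x": 0.8,"y": 0,"z": 0,"hand": 25}
  ]
}}

```text
time_s: 35.88
eef_pos: [628.3, 9.6, 60.3]
ee_rot: [0.708, -0.0, 0.706, -0.0]
force: [-3.1, 0.5, 6.6]
grip_width: 0.406
```

Emit:
{"name": "jog_arm", "arguments": {
  "increments": [
    {"rx": 0,"ry": 0,"rz": 0,"x": 0.8,"y": 0,"z": 0,"hand": 25},
    {"rx": 0,"ry": 0,"rz": 0,"x": 0.8,"y": 0,"z": 0,"hand": 25},
    {"rx": 0,"ry": 0,"rz": 0,"x": 0.8,"y": 0,"z": 0,"hand": 25}
  ]
}}

```text
time_s: 36.25
eef_pos: [628.3, 9.6, 57.9]
ee_rot: [0.708, -0.0, 0.706, -0.0]
force: [-2.8, 1.0, 7.1]
grip_width: 0.407
```

Emit:
{"name": "jog_arm", "arguments": {
  "increments": [
    {"rx": 0,"ry": 0,"rz": 0,"x": 0.8,"y": 0,"z": 0,"hand": 25},
    {"rx": 0,"ry": 0,"rz": 0,"x": 0.7,"y": 0,"z": 0,"hand": 25},
    {"rx": 0,"ry": 0,"rz": 0,"x": 0.6,"y": 0,"z": 0,"hand": 25}
  ]
}}

```text
time_s: 36.62
eef_pos: [628.3, 9.6, 55.8]
ee_rot: [0.708, -0.0, 0.706, 0.0]
force: [-2.9, 1.0, 6.7]
grip_width: 0.407
```

Emit:
{"name": "jog_arm", "arguments": {
  "increments": [
    {"rx": 0,"ry": 0,"rz": 0,"x": 0.7,"y": 0,"z": 0,"hand": 25},
    {"rx": 0,"ry": 0,"rz": 0,"x": 0.5,"y": 0,"z": 0,"hand": 25},
    {"rx": 0,"ry": 0,"rz": 0,"x": 0.5,"y": 0,"z": 0,"hand": 25}
  ]
}}

```text
time_s: 37.0
eef_pos: [628.3, 9.6, 54.1]
ee_rot: [0.708, -0.0, 0.706, 0.0]
force: [-3.0, 0.0, 7.0]
grip_width: 0.404
```

Emit:
{"name": "jog_arm", "arguments": {
  "increments": [
    {"rx": 0,"ry": 0,"rz": 0,"x": 0.4,"y": 0,"z": 0,"hand": 25},
    {"rx": 0,"ry": 0,"rz": 0,"x": 0.4,"y": 0,"z": 0,"hand": 25}
  ]
}}

```text
time_s: 37.25
eef_pos: [628.3, 9.6, 53.3]
ee_rot: [0.708, -0.0, 0.707, 0.0]
force: [-3.6, 0.5, 7.3]
grip_width: 0.408
```

Emit:
{"name": "jog_arm", "arguments": {
  "increments": [
    {"rx": 0,"ry": 0,"rz": 0,"x": 0.3,"y": 0,"z": 0,"hand": 25},
    {"rx": 0,"ry": 0,"rz": 0,"x": 0.3,"y": 0,"z": 0,"hand": 25}
  ]
}}

```text
time_s: 37.5
eef_pos: [628.3, 9.6, 52.7]
ee_rot: [0.708, -0.0, 0.707, 0.0]
force: [-3.3, 0.7, 7.0]
grip_width: 0.407
```

Emit:
{"name": "jog_arm", "arguments": {
  "increments": [
    {"rx": 0,"ry": 0,"rz": 0,"x": 0.3,"y": 0,"z": 0,"hand": 25}
  ]
}}

```text
time_s: 37.62
eef_pos: [628.3, 9.6, 52.4]
ee_rot: [0.708, -0.0, 0.707, 0.0]
force: [-2.5, -0.1, 7.1]
grip_width: 0.409
```

Emit:
{"name": "jog_arm", "arguments": {
  "increments": [
    {"rx": 0,"ry": 0,"rz": 0,"x": 0.3,"y": 0,"z": 0,"hand": 25}
  ]
}}

```text
time_s: 37.75
eef_pos: [628.3, 9.6, 52.1]
ee_rot: [0.708, -0.0, 0.707, 0.0]
force: [-3.4, 0.4, 6.4]
grip_width: 0.408
```

Emit:
{"name": "jog_arm", "arguments": {
  "increments": [
    {"rx": 0,"ry": 0,"rz": 0,"x": 0.3,"y": 0,"z": 0,"hand": 25}
  ]
}}

```text
time_s: 37.88
eef_pos: [628.3, 9.6, 51.8]
ee_rot: [0.708, -0.0, 0.707, -0.0]
force: [-3.4, -0.4, 6.9]
grip_width: 0.407
```

Emit:
{"name": "jog_arm", "arguments": {
  "increments": [
    {"rx": 0,"ry": 0,"rz": 0,"x": 0.25,"y": 0,"z": 0,"hand": 25}
  ]
}}

```text
time_s: 38.0
eef_pos: [628.3, 9.6, 51.5]
ee_rot: [0.708, -0.0, 0.707, -0.0]
force: [-2.6, 0.7, 6.6]
grip_width: 0.407
```

Emit:
{"name": "jog_arm", "arguments": {
  "increments": [
    {"rx": 0,"ry": 0,"rz": 0,"x": 0.25,"y": 0,"z": 0,"hand": 25}
  ]
}}

```text
time_s: 38.12
eef_pos: [628.3, 9.6, 51.4]
ee_rot: [0.708, -0.0, 0.706, 0.0]
force: [-4.0, 1.5, 8.8]
grip_width: 0.405
```

Emit:
{"name": "jog_arm", "arguments": {
  "increments": [
    {"rx": 0,"ry": 0,"rz": 0,"x": 0.25,"y": 0,"z": 0,"hand": 25}
  ]
}}

```text
time_s: 38.25
eef_pos: [628.4, 9.6, 51.4]
ee_rot: [0.708, -0.0, 0.706, -0.0]
force: [-4.4, 1.0, 10.1]
grip_width: 0.409
```

Emit:
{"name": "jog_arm", "arguments": {
  "increments": [
    {"rx": 0,"ry": 0,"rz": 0,"x": 0.2,"y": 0,"z": 0,"hand": 25}
  ]
}}

```text
time_s: 38.38
eef_pos: [628.5, 9.6, 51.3]
ee_rot: [0.708, -0.0, 0.706, 0.0]
force: [-4.5, 1.4, 11.4]
grip_width: 0.404
```

The position is held and the force is rising (11.4 N plus the weight, about 16 N), so it is on the stop. Releasing.

Emit:
{"name": "jog_arm", "arguments": {
  "increments": [
    {"rx": 0,"ry": 0,"rz": 0,"x": -0.7,"y": 0,"z": -0.3,"hand": 25},
    {"rx": 0,"ry": 0,"rz": 0,"x": 0,"y": 0,"z": 0,"hand": 45},
    {"rx": 0,"ry": 0,"rz": 0,"x": 0,"y": 0,"z": 0,"hand": 60},
    {"rx": 0,"ry": 0,"rz": 0,"x": -5,"y": 0,"z": 0,"hand": 75},
    {"rx": 0,"ry": 0,"rz": 0,"x": -30,"y": 0,"z": 0,"hand": 80}
  ],
  "force": 20
}}

```text
time_s: 39.0
eef_pos: [626.5, 9.7, 84.0]
ee_rot: [0.706, 0.0, 0.708, 0.0]
force: [0.3, -0.1, 1.0]
grip_width: 0.935
```

Emit:
{"name": "jog_arm", "arguments": {
  "increments": [
    {"rx": 0,"ry": 0,"rz": 0,"x": -50,"y": 0,"z": 0,"hand": 85},
    {"rx": 0,"ry": 0,"rz": 0,"x": -35,"y": 0,"z": -25,"hand": 85},
    {"rx": 0,"ry": 0,"rz": 0,"x": -10,"y": 10,"z": -55,"hand": 85},
    {"rx": 0,"ry": 0,"rz": 0,"x": 0,"y": 25,"z": -55,"hand": 85},
    {"rx": 0,"ry": 0,"rz": 0,"x": 0,"y": 40,"z": -40,"hand": 85}
  ]
}}

```text
time_s: 39.62
eef_pos: [450.7, 84.8, 180.6]
ee_rot: [0.707, 0.001, 0.707, -0.001]
force: [0.7, 0.3, 0.8]
grip_width: 0.995
```

Emit:
{"name": "jog_arm", "arguments": {
  "increments": [
    {"rx": 0,"ry": 0,"rz": 0,"x": 0,"y": 40,"z": -45,"hand": 85},
    {"rx": 0,"ry": 0,"rz": 0,"x": 0,"y": 40,"z": -45,"hand": 85},
    {"rx": 0,"ry": 0,"rz": 0,"x": 0,"y": 0,"z": 0,"hand": 85},
    {"rx": 0,"ry": 0,"rz": 0,"x": 0,"y": 0,"z": 0,"hand": 85}
  ]
}}

```text
time_s: 40.12
eef_pos: [363.1, 164.4, 180.5]
ee_rot: [0.708, -0.0, 0.707, 0.0]
force: [0.5, 0.3, 0.3]
grip_width: 0.995
```

Run:
```python
from edge import *
show()
from rig import capture
o=capture("side")[:,:,::-1].copy();cv2.imwrite("pics/side20.png",o);t=capture("top")[:,:,::-1].copy();cv2.imwrite("pics/top20.png",t)
cv2.imwrite("pics/s20.png",np.vstack([cv2.resize(o[140:280,180:480],(640,298),interpolation=cv2.INTER_CUBIC),cv2.resize(t[120:280,150:480],(620,300),interpolation=cv2.INTER_CUBIC).copy()[:, :] if False else cv2.resize(t[120:280,150:480],(640,300),interpolation=cv2.INTER_CUBIC)]))
for n,im in(("side",o),("top",t)):
  G=gmag(im)
  for nm,b,x0 in(("orange",14.4,(629,-205)),("green",13.6,(628,9))):
    print(n,nm,"boss",fit(lambda p:score(n,G,ring(p[0],p[1],b+112,18)),np.array(x0)+([-4,0] if n=="side" else [0,0]),(2,2))[0].round(1),"shoulder",fit(lambda p:score(n,G,ring(p[0],p[1],b+70,28)),np.array(x0)+([-4,0] if n=="side" else [0,0]),(2,2))[0].round(1),
     "block",fit(lambda p:score(n,G,dock_pts(n,p[0],p[1],p[2]/100)),(*x0,-22 if nm=="green" else 2),(4,4,4))[0].round(1))
```

```text
t 40.12 pos [363.1 164.4 180.5] F [0.45 0.3  0.35] Tq [-0.03  0.06  0.  ] grip mm 85.0 q6 [ 0.13  0.04  1.86 -0.    1.24 -1.44]
axes x [ 0.001 -0.    -1.   ] y [-0.  1. -0.] z [1.    0.    0.001]
side orange boss [ 624.9 -203.1] shoulder [ 625.2 -204.6] block [ 625.7 -203.8    4.2]
side green boss [621.    6.2] shoulder [621.6   5.8] block [622.5   9.1 -19.9]
top orange boss [ 631.1 -201. ] shoulder [ 630.2 -201.8] block [ 629.3 -203.3    1.8]
top green boss [615.7   1.6] shoulder [628.2  10.3] block [628.5  10.  -24.1]
```

View pics/s20.png

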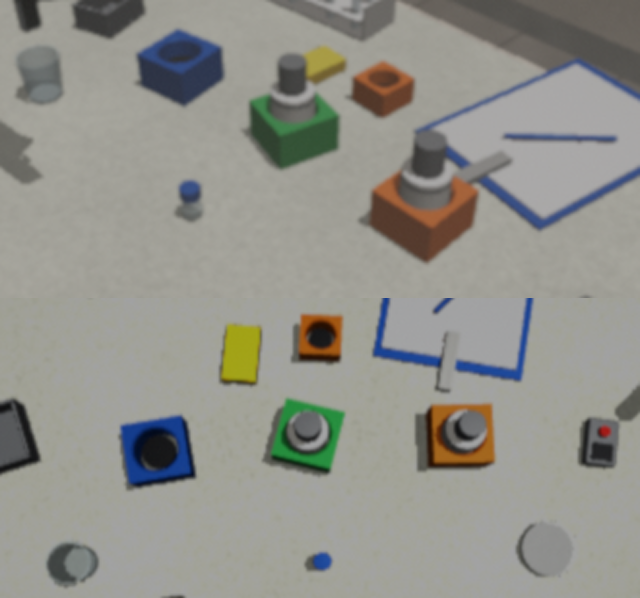

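Both canisters stand upright in their docks, the blue plunger is untouched, the bystanders are in place, and the gripper is clear with zero force. Handing in.

Run:
```python
from rig import finish_job
print(finish_job())
```

```text
the job is handed in; nothing more can be done
None
```

Both canisters are docked and pressed to the stop, and I handed the job in at about 40 s of the 72 s allowed. No verdict was reported.

- **Canister on the left (first lifted):** it weighed about 8.7 N, so it is solid and went into the large orange dock. Its plunger gave way at about 12 N and stopped after about 12 mm of travel. There the position held at 53.0 while the total force rose to roughly 15–17 N.
- **Canister on the right:** it weighed about 4.7 N, so it is packed and went into the green dock. It also travelled about 12 mm to the stop, with a total force of about 16 N.
- **Final pictures:** both canisters stand upright in their wells and the arm is clear with about 0 N. The blue dock was never touched, so its plunger is still up. The other things appear to be where they were.

These checks failed or disagreed:
- **Fingertip offset:** the real fingertips sit about 37 mm behind the reported TCP. Because of this, my first grasp attempt pressed on the first canister's boss with about 18 N, but the canister did not move.
- **Bench touch:** I measured the offset by touching the bare bench with the shut fingertips. That pressed to about 60 N for a moment, because I had sent one step too many before reading the force. The 40 N rule names the arm and the gripper's body, so it may or may not count the fingers.
- **Camera agreement:** the two cameras differ by several mm. I aligned each canister with its dock in the same side picture instead. The final side-view fit of the green canister reads 2–3 mm off its block's fit. The well's play allows about 2 mm, so I put the rest down to fit error.

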